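# Find the heavy side of a tube mixer's closed drum by feel and hold it down

## Robot

A 6-joint arm with a two-finger parallel gripper is mounted at the origin on a cart in front of the work surface, level with it; the furniture and walls round the work are solid. World frame = base frame: x ahead of the robot, y to its left, z up, the work surface at z = 0. Lengths are in m, angles in degrees, forces in N, time in s.
With the tool pointing down it reaches from about 0.375 to 0.9 m from the base axis. Payload 3.1 kg.
Tool frame: the origin (TCP) lies midway between the tips of the shut fingers; the grasp point (between the pads) lies robot.grasp_offset behind it (robot.grasp_offset is the distance from the TCP to the grasp point, in m); z points along the fingers, y is the line along which they close (so a half turn about z gives the same grasp; the last joint's range is limited). The gripper opens to 85 mm and grips with 20 to 120 N. Pads are 22 mm wide; open, the fingers measure 114 mm over their backs; the gripper's body (76 mm by 85 mm) begins 54 mm behind the grasp point. The pads swing forward as they close: fully open they stand 13 mm farther back than shut.
Start: joints at [-78.638, 30.224, 82.088, -0, 67.689, -10.227], TCP at [0.23, -0.581, 0.231] pointing down, gripper open.
Joint ranges: [-176.69, 176.69], [-43.24, 126.21], [12.49, 139.97], [-82, 262], [0, 151.66], [-163.58, 163.58]. Speed limits (degrees/s): [159.86, 159.86, 180, 180, 180, 180].

## Interface

Orientations are given as [roll, pitch, yaw] about the fixed x, y, z axes, in that order (R = Rz(yaw) Ry(pitch) Rx(roll)).
In Python, from cell import robot gives the robot as it stands.
- The arm moves only by the tool apply_moves, never from a script. Its argument "plan" is a list of rows, each an object of numbers: "dx", "dy", "dz": the shift along the tool's x, y, z in cm; "ax", "ay", "az": the turn, a rotation vector about the tool's x, y, z in degrees. A call has 1 to 12 rows; each row shifts and turns the commanded pose from where the row before left it, along the tool's axes as they then stand; what a row does not reach is not made up. A row lasts 1/12 s, in which the tool goes at most 41.7 mm and 7.16 degrees, less where a joint would pass 70% of its speed; a pose out of reach is approached as far as the arm can. A call is refused whole if a number of a shift passes 4.17 or a number of a turn 7.16, either way. A call with a gripper value outside its range is refused whole. "gripper" is the finger opening in cm, from 0 to 8.54, set as the call begins (left out, the last holds). The fingers move at their own pace and stop on an object; "newtons" is the grip in N (left out, the last holds). Time passes only in rows, so rows that do not move let the fingers close. It gives the time, the measured TCP pose, the force, the opening and the grip force at its end, in the units of the state.
- robot.get_obs(): the state, without advancing time (a new reading comes with each control period).
- robot.get_image(name): name is "scene" or "top" or "wrist"; returns a dict with "pixels" (384x512x3 uint8, red, green, blue), "depth" (384x512 float32, m along the optical axis (not along the pixel's ray), 0 where there is no reading), "fovy" (degrees; the focal length in pixels is half the picture's height over the tangent of half this angle, whatever the lens; pixels are square), "cx", "cy" (the principal point, pixels), "position" and "orientation" of the camera in the world; the wrist camera has in their place "mount" (4x4, takes a point from camera to tool coordinates, whose origin is the TCP and whose axes are the flange's). Camera axes: x right, y up, looking along -z (the intrinsics and any distortion apply to the point x, -y, -z); pixel columns grow to the right and rows downward; lengths in m; the calibration is good to about 2 mm. A picture is of the moment at which its call begins: read the wrist's pose just before it.
- robot.close_job(): hands the job in; it is judged then, once.
The state is a dict: "clock": time; "q": joint angles; "dq": joint speeds; "effort": joint torques, N m; "eef_pos": TCP position; "orientation": TCP orientation; "contact_force": force on the tool from outside, world axes, zero at the start; "torque": the same for the moment, N m; "finger_gap": finger opening in m; "gripper_force": force on a finger pad.
Only numpy, scipy, OpenCV 4.12 (cv2) and the standard library are available. Lean on these libraries where they do the work, as an engineer would, in place of code of your own. Each camera call takes 0.05 s, during which the arm holds its last target. There are 200 camera calls.

## Task

The tube mixer on the trolley is switched off with one heavy lead-shielded vial still clipped somewhere inside its closed drum. Turn the drum by hand at its grip flange and feel which side is heavy, then bring the heavy side straight down and finish while still pinching the flange firmly between the fingers, the drum at rest, so that the vial cannot drop out of its clip when a colleague opens the cover. Leave the two bottles, the roll and the carton round the mixer where they stand.

Things in the scene. Friction and masses are not known exactly. Their poses are not given: they have to be found in the camera images.
- mixer: tube mixer, fixed to the worktop: white foot 215 x 150 mm, its top 22 mm up, a white motor column (82 x 110 mm, top 156 mm up) at the back. Origin: underside of the foot, middle. x is level, from the front (drum) to the column at the back; y to the left seen from the front; z up. The drum turns on a level shaft along this x axis, 130 mm above the worktop.
- hub (a point): point on the drum's axis in the mid-plane of its grip flange; in the mixer's frame x -30, y 0, z 130 mm. The flange is a flat grey star wheel, 12 mm thick along the axis (6 mm each side of this point), radius 88 mm, with 12 shallow lobes out to 94 mm. Pinch it across its 12 mm at the top, from above. Behind it only a hub of radius 20 mm, then the motor column 50 mm behind this point.
- cover (a point): centre of the drum's round white front cover, on the axis, 59 mm in front of the hub point. The closed can behind it, radius 66 mm, begins at the flange's front face, so 22 mm of the flange stands free outside the can (17 mm at the latch). An aluminium wing nut sits on this point.
- latch (a point): the one metal latch at the edge of the drum's front cover, 66 mm from the axis and 60 mm in front of the flange's mid-plane; it turns with the drum and shows how far the drum has turned. It says nothing about where inside the vial is clipped, which differs each time. The vial does not shift in its clip.
- drum (a joint): angle of the drum, rad; grows clockwise seen from the front (top moving to the mixer's -y); several turns either way; 0: latch on top. The vial (0.37 to 0.56 kg, 42 mm off the axis) pulls its side down with 0.15 to 0.23 N m when level with the axis; the shaft seal drags 0.24 N m either way, so the drum stays where it is left: turning goes heavily as the vial rises, easily as it sinks.
- vial_4: white pill bottle with orange cap, 30 mm across, 56 mm high, beside the mixer on its left; origin: centre of its underside
- vial_1: brown bottle with white cap, 23 mm across, 36 mm high, beside the mixer on its left; origin: centre of its underside
- tourniquet: blue rolled tourniquet, 36 mm across, 25 mm high, to the right in front of the mixer; origin: centre of its underside
- carton_b: white carton, 48 x 90 x 58 mm, to the right of the mixer; origin: centre of its underside

How it is judged:
By the outcome, as a careful person would: the job done as asked, in the order asked, and still so for the second after the job is handed in, while the arm keeps its last pose, push and grip.
It also fails if it takes over 72 s, if anything falls off the work surface, if the arm or the gripper's body presses on something with over 40 N, if the wrist force passes 120 N, or if a joint passes its speed limit or range.

## Working session

There is one attempt and no reset: what is moved stays moved. The work goes in short steps, Python scripts to look and compute and a tool call to move; the robot and the scene stay as the last step left them, time stands still between calls to the robot, and variables do not carry over. Pictures are saved under pics/ and viewed, at most 10 in all, crops included, and the job is handed in when it is done.

Besides the shell and the picture viewer there is one more tool, called after "Call:" as name([rows], argument=value, ...), one row to a line, values as JSON. apply_moves: Moves the arm, as the interface text tells. Its arguments: {"type":"object","properties":{"plan":{"type":"array","items":{"type":"object","properties":{"dx":{"type":"number"},"dy":{"type":"number"},"dz":{"type":"number"},"ax":{"type":"number"},"ay":{"type":"number"},"az":{"type":"number"}}}},"gripper":{"type":"number"},"newtons":{"type":"number"}},"required":["plan"]}

```bash
ls; mkdir -p pics; python3 - <<'E'
from cell import robot
import cv2, numpy as np
o=robot.get_obs(); print({k:(np.round(v,3).tolist() if not isinstance(v,dict) else v) for k,v in o.items()}, robot.grasp_offset)
ims=[]
for n in ("scene","top"):
    im=robot.get_image(n); np.savez('%s0.npz'%n,**{k:np.array(v) for k,v in im.items()})
    print(n,im['fovy'],im['cx'],im['cy'],np.round(im['position'],4),im['orientation'],[k for k in im])
    cv2.imwrite('pics/%s0.png'%n,im['pixels'][:,:,::-1])
E
```

```text
pics
{'clock': 0.0, 'q': [-78.639, 30.281, 82.159, -0.004, 67.689, -10.226], 'dq': [-0.013, 0.04, 0.039, -0.095, -0.038, -0.075], 'effort': [-0.002, -44.236, -17.802, -0.0, 0.008, -0.0], 'eef_pos': [0.23, -0.58, 0.23], 'orientation': [-179.872, -0.019, 21.588], 'contact_force': [-0.629, -0.374, -0.41], 'torque': [-0.046, -0.047, -0.034], 'gripper_force': 0.0, 'finger_gap': 0.085} 0.0187
scene 43.53215049809489 257.5174401351835 188.4078768612752 [0.1592 0.5543 0.6524] [ 5.52445564e+01  8.94418891e-02 -1.45687960e+02] ['pixels', 'depth', 'fovy', 'cx', 'cy', 'position', 'orientation']
top 51.093814719630366 248.89572425341098 196.69623322806774 [ 0.5269 -0.1118  0.9767] [  4.83242693  -0.16189855 -91.17503236] ['pixels', 'depth', 'fovy', 'cx', 'cy', 'position', 'orientation']
```

View pics/scene0.png

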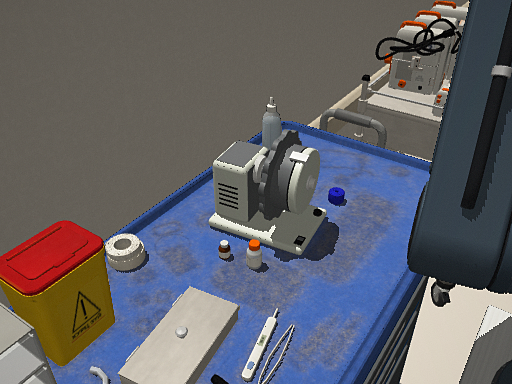

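View pics/top0.png

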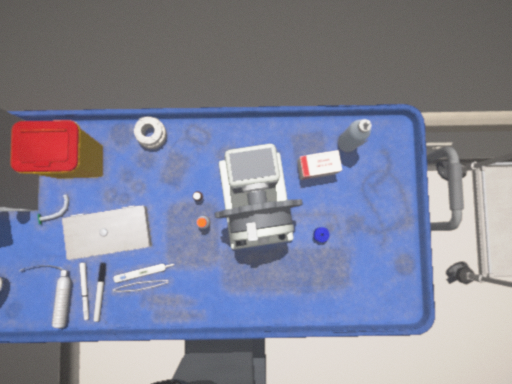

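The scene view shows the mixer with its drum facing the robot. The latch is near the top, at about (300,155), and the bottles are at (224,248) and (254,255). In the top view the column is at (252,165), the flange runs from (217,213) to (301,203), and the latch is at (252,230). The carton is at (320,165) and the roll at (321,235). Next I'll measure these.

```bash
cat > h.py <<'E'
import numpy as np, cv2
from scipy.spatial.transform import Rotation as R
def cloud(im, T=None):
    d=np.asarray(im['depth'],float); H,W=d.shape
    f=H/2/np.tan(np.radians(float(im['fovy']))/2)
    v,u=np.mgrid[0:H,0:W]
    P=np.stack([(u-im['cx'])/f*d,-(v-im['cy'])/f*d,-d],-1)
    if T is None:
        return P@R.from_euler('xyz',im['orientation'],degrees=True).as_matrix().T+im['position']
    return P@T[:3,:3].T+T[:3,3]
def load(n): return dict(np.load(n))
E
python3 - <<'E'
from h import *
for n in('top','scene'):
    im=load(n+'0.npz'); P=cloud(im); px=im['pixels'].astype(int); ok=(im['depth']>0)
    r=(abs(P[...,0]-.55)<.25)&(abs(P[...,1]+.13)<.2)&ok
    hsv=cv2.cvtColor(im['pixels'],cv2.COLOR_RGB2HSV)
    tbl=r&(abs(P[...,2])<.012); print(n,'table z',np.median(P[tbl][:,2]))
    c=r&(abs(P[...,2]-.156)<.006)
    if n=='top': c[200:]=0
    lab=cv2.connectedComponentsWithStats(c.astype(np.uint8)); k=1+np.argmax(lab[2][1:,4]); Q=P[lab[1]==k]
    b=cv2.minAreaRect(Q[:,:2].astype(np.float32)); print('coltop',len(Q),np.median(Q[:,2]),b)
    fl=r&(P[...,2]>.205); Q=P[fl]; print('high',len(Q),Q.min(0),Q.max(0))
    if n=='top':
        fl=r&(P[...,2]>.1)&(hsv[...,2]<140)&(np.arange(384)[:,None]>195)&(np.arange(384)[:,None]<222); Q=P[fl];print(len(Q))
        m=Q.mean(0); print('fl mean',m)
        for row in range(180,250,4): print(row,[ (px[row,c].sum()//3, round(float(P[row,c,2]),3), round(float(P[row,c,0]),3)) for c in (235,258,275)], [round(float(P[row,c,1]),3) for c in (258,)])
    bl=r&(hsv[...,1]>150)&(hsv[...,2]<255)
    for nm,m in (('orange',r&(hsv[...,0]>3)&(hsv[...,0]<18)&(hsv[...,1]>150)&(hsv[...,2]>120)),('blue',r&(px[...,2]>100)&(px[...,0]<40)&(px[...,1]<45))):
        Q=P[m]; print(nm,len(Q),np.median(Q,0) if len(Q) else '')
    o=r&(P[...,2]>.025)
    lab=cv2.connectedComponentsWithStats(o.astype(np.uint8))
    for k in range(1,lab[0]):
        if lab[2][k,4]>25: Q=P[lab[1]==k]; print('comp',lab[2][k],Q.min(0).round(3),Q.max(0).round(3))
E
```

```text
top table z 0.0017251603725680908
coltop 2000 0.15761655839888478 ((0.6570737361907959, -0.12278415262699127), (0.09147190302610397, 0.10666096955537796), 7.93776798248291)
high 345 [ 0.56246056 -0.19425294  0.20501973] [ 0.58602255 -0.08610796  0.22643314]
808
fl mean [ 0.5649116  -0.13684267  0.18130992]
180 [(np.int64(187), 0.157, 0.631), (np.int64(228), 0.157, 0.63), (np.int64(165), 0.15, 0.63)] [-0.135]
184 [(np.int64(207), 0.154, 0.623), (np.int64(229), 0.159, 0.622), (np.int64(105), 0.1, 0.628)] [-0.135]
188 [(np.int64(107), 0.139, 0.617), (np.int64(174), 0.155, 0.614), (np.int64(171), 0.027, 0.627)] [-0.135]
192 [(np.int64(83), 0.056, 0.616), (np.int64(164), 0.15, 0.606), (np.int64(149), 0.025, 0.617)] [-0.135]
196 [(np.int64(147), 0.02, 0.61), (np.int64(166), 0.151, 0.598), (np.int64(147), 0.024, 0.608)] [-0.134]
200 [(np.int64(146), 0.023, 0.6), (np.int64(162), 0.154, 0.589), (np.int64(146), 0.024, 0.598)] [-0.134]
204 [(np.int64(144), 0.026, 0.59), (np.int64(163), 0.218, 0.577), (np.int64(125), 0.214, 0.576)] [-0.132]
208 [(np.int64(138), 0.207, 0.571), (np.int64(157), 0.2
[... 1478 characters left out ...]
5 150] [ 0.499 -0.301  0.025] [ 0.532 -0.267  0.032]
scene table z -0.0011858109141040796
coltop 1057 0.15490491679335794 ((0.6573485732078552, -0.12141118943691254), (0.09055506438016891, 0.10319021344184875), 9.631734848022461)
high 228 [ 0.5623316  -0.18076755  0.20501875] [ 0.58214015 -0.09212425  0.22185669]
orange 86 [ 0.54998955 -0.00309385  0.05417997]
blue 116 [ 0.51734915 -0.28140948  0.02322317]
comp [ 212  129  108   93 7364] [ 0.501 -0.222  0.025] [ 0.705 -0.042  0.222]
comp [313 209   9   6  38] [ 0.506 -0.199  0.025] [ 0.522 -0.182  0.032]
comp [246 239  16  22 252] [ 0.536 -0.016  0.025] [0.565 0.011 0.057]
comp [219 240  10  10  67] [ 0.603 -0.001  0.025] [0.62  0.017 0.036]
```

Call:
apply_moves([
  {"dz": -1.1, "az": -6.37},
  {"dz": -1.1, "az": -6.37},
  {"dz": -1.1, "az": -6.37},
  {"dz": -1.1, "az": -6.37},
  {"dz": -1.1, "az": -6.37},
  {"dz": -1.1, "az": -6.37},
  {"dz": -1.1, "az": -6.37},
  {"dz": -1.1, "az": -6.37},
  {"dz": -1.1, "az": -6.37},
  {"dz": -1.1, "az": -6.37},
  {"dz": -1.1, "az": -6.37},
  {"dz": -1.1, "az": -6.37},
])

```text
validation failed for argument at $.pl...
```

Call:
apply_moves([
  {"dx": 2.8, "dy": 2.8},
  {"dx": 2.8, "dy": 2.8},
  {"dx": 2.8, "dy": 2.8},
  {"dx": 2.8, "dy": 2.8},
  {"dx": 2.8, "dy": 2.8},
  {"dx": 2.8, "dy": 2.8},
  {"dx": 2.8, "dy": 2.8},
  {"dx": 2.8, "dy": 2.8},
  {"dx": 2.8, "dy": 2.8},
  {"dx": 2.8, "dy": 2.8},
  {"dx": 2.8, "dy": 2.8},
  {"dx": 2.8, "dy": 2.8},
])

```text
validation failed for argument at $.pl...
```

Call:
apply_moves([
  {"dx": 2.0, "dy": 2.0},
  {"dx": 2.0, "dy": 2.0},
  {"dx": 1.9, "dy": 2.0},
  {},
], gripper=5.0)

```text
validation failed for argument at $.pl...
```

```bash
python3 - <<'E'
from h import *
from cell import robot
o=robot.get_obs(); im=robot.get_image('wrist')
print(o['clock'],o['eef_pos'],o['orientation'],np.round(o['q'],1),o['contact_force'],o['torque']); print(np.round(im['mount'],4),im['fovy'],im['cx'],im['cy'])
np.savez('w1.npz',pos=o['eef_pos'],rpy=o['orientation'],**{k:np.array(v) for k,v in im.items()})
cv2.imwrite('pics/w1.png',im['pixels'][:,:,::-1])
E
```

```text
0.1 [ 0.22985359 -0.58048609  0.23041739] [-1.79885305e+02 -2.17748958e-02  2.15880708e+01] [-78.6  30.3  82.1   0.   67.7 -10.2] [-0.39489276  0.55639704  0.20392135] [-0.00900023  0.04340885 -0.00813677]
[[ 4.000e-04  9.482e-01  3.176e-01  8.290e-02]
 [ 1.000e+00 -7.000e-04  8.000e-04  2.000e-04]
 [ 1.000e-03  3.176e-01 -9.482e-01 -1.429e-01]
 [ 0.000e+00  0.000e+00  0.000e+00  1.000e+00]] 65.67073054446259 255.99226179969543 188.96615369084628
```

Call:
apply_moves([
  {"dx": 0, "dy": 0, "dz": -1.1, "ax": 0, "ay": 0, "az": -6.37},
  {"dx": 0, "dy": 0, "dz": -1.1, "ax": 0, "ay": 0, "az": -6.37},
  {"dx": 0, "dy": 0, "dz": -1.1, "ax": 0, "ay": 0, "az": -6.37},
  {"dx": 0, "dy": 0, "dz": -1.1, "ax": 0, "ay": 0, "az": -6.37},
  {"dx": 0, "dy": 0, "dz": -1.1, "ax": 0, "ay": 0, "az": -6.37},
  {"dx": 0, "dy": 0, "dz": -1.1, "ax": 0, "ay": 0, "az": -6.37},
])

```text
clock: 0.65
eef_pos: [0.2299, -0.5808, 0.2974]
orientation: [-180.0, -0.0, 60.1]
contact_force: [-0.4, -0.1, 0.3]
finger_gap: 0.0852
gripper_force: 0.0
```

Call:
apply_moves([
  {"dx": 0, "dy": 0, "dz": -1.1, "ax": 0, "ay": 0, "az": -6.37},
  {"dx": 0, "dy": 0, "dz": -1.1, "ax": 0, "ay": 0, "az": -6.37},
  {"dx": 0, "dy": 0, "dz": -1.1, "ax": 0, "ay": 0, "az": -6.37},
  {"dx": 0, "dy": 0, "dz": -1.1, "ax": 0, "ay": 0, "az": -6.37},
  {"dx": 0, "dy": 0, "dz": -1.1, "ax": 0, "ay": 0, "az": -6.37},
  {"dx": 0, "dy": 0, "dz": -1.1, "ax": 0, "ay": 0, "az": -6.37},
])

```text
clock: 1.15
eef_pos: [0.2299, -0.5808, 0.3634]
orientation: [-180.0, -0.1, 98.3]
contact_force: [-0.2, 0.9, 0.2]
finger_gap: 0.0854
gripper_force: 0.0
```

Call:
apply_moves([
  {"dx": 2.8, "dy": 2.8, "dz": 0, "ax": 0, "ay": 0, "az": 0},
  {"dx": 2.8, "dy": 2.8, "dz": 0, "ax": 0, "ay": 0, "az": 0},
  {"dx": 2.8, "dy": 2.8, "dz": 0, "ax": 0, "ay": 0, "az": 0},
  {"dx": 2.8, "dy": 2.8, "dz": 0, "ax": 0, "ay": 0, "az": 0},
  {"dx": 2.8, "dy": 2.8, "dz": 0, "ax": 0, "ay": 0, "az": 0},
  {"dx": 2.8, "dy": 2.8, "dz": 0, "ax": 0, "ay": 0, "az": 0},
  {"dx": 2.8, "dy": 2.8, "dz": 0, "ax": 0, "ay": 0, "az": 0},
  {"dx": 2.8, "dy": 2.8, "dz": 0, "ax": 0, "ay": 0, "az": 0},
  {"dx": 2.8, "dy": 2.8, "dz": 0, "ax": 0, "ay": 0, "az": 0},
  {"dx": 2.8, "dy": 2.8, "dz": 0, "ax": 0, "ay": 0, "az": 0},
  {"dx": 2.8, "dy": 2.8, "dz": 0, "ax": 0, "ay": 0, "az": 0},
  {"dx": 2.8, "dy": 2.8, "dz": 0, "ax": 0, "ay": 0, "az": 0},
])

```text
clock: 2.15
eef_pos: [0.5164, -0.1996, 0.3631]
orientation: [-180.0, -0.0, 98.0]
contact_force: [1.5, 0.2, -0.7]
finger_gap: 0.0856
gripper_force: 0.0
```

Call:
apply_moves([
  {"dx": 2.0, "dy": 2.0, "dz": 0, "ax": 0, "ay": 0, "az": 0},
  {"dx": 2.0, "dy": 2.0, "dz": 0, "ax": 0, "ay": 0, "az": 0},
  {"dx": 1.9, "dy": 2.0, "dz": 0, "ax": 0, "ay": 0, "az": 0},
  {"dx": 0, "dy": 0, "dz": 0, "ax": 0, "ay": 0, "az": 0},
], gripper=5.0)

```text
clock: 2.48
eef_pos: [0.5691, -0.1305, 0.3628]
orientation: [179.9, -0.1, 98.3]
contact_force: [0.3, 0.6, -0.3]
finger_gap: 0.0503
gripper_force: 0.0
```

```bash
cat > look.py <<'E'
import sys
from h import *
from cell import robot
n=sys.argv[1]
o=robot.get_obs(); im=robot.get_image('wrist')
print(o['clock'],np.round(o['eef_pos'],4),np.round(o['orientation'],2),np.round(o['q'],1),np.round(o['contact_force'],2),np.round(o['torque'],3))
np.savez(n+'.npz',pos=o['eef_pos'],rpy=o['orientation'],**{k:np.array(v) for k,v in im.items()})
cv2.imwrite('pics/%s.png'%n,im['pixels'][:,:,::-1])
E
python3 look.py w1
```

```text
2.4833 [ 0.5691 -0.1305  0.3628] [ 1.7992e+02 -1.3000e-01  9.8320e+01] [-24.   20.   78.    0.2  82.  -32.3] [ 0.28  0.61 -0.26] [-0.001 -0.03   0.002]
```

View pics/w1.png

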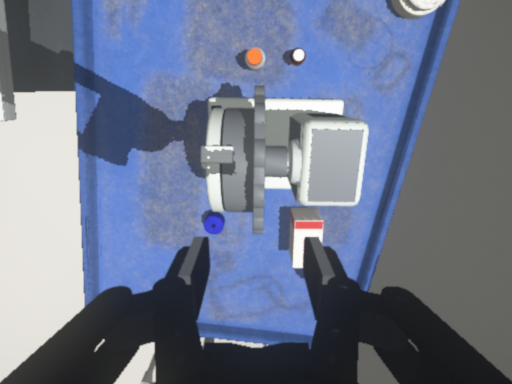

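```bash
python3 - <<'E'
from h import *
d=load('w1.npz'); T=np.eye(4); T[:3,:3]=R.from_euler('xyz',d['rpy'],degrees=True).as_matrix(); T[:3,3]=d['pos']
P=cloud(d,T@d['mount']); np.save('w1P.npy',P)
hsv=cv2.cvtColor(d['pixels'],cv2.COLOR_RGB2HSV); ok=d['depth']>0
r=ok&(abs(P[...,0]-.56)<.12)&(abs(P[...,1]+.135)<.12)
Z=P[...,2]
print('max z',Z[r].max())
g=r&(Z>.198); Q=P[g]; print(len(Q),np.median(Q,0),Q.min(0),Q.max(0))
(vx,vy),c=None,None
E
```

```text
max z 0.45751464789151286
35873 [ 0.5693511  -0.11954319  0.43319551] [ 0.50356175 -0.19683429  0.19800784] [ 0.63272742 -0.07211971  0.45751465]Traceback (most recent call last):
  File "<stdin>", line 9, in <module>
TypeError: cannot unpack non-iterable NoneType object
```

The wrist view shows the flange edge-on at columns 254–265, rows 86–233, vertical in the picture, so the tool yaw is already well aligned. The latch is at rows 148–163, columns 202–233, a little to the left of the axis.

```bash
python3 - <<'E'
from h import *
from scipy.optimize import least_squares
d=load('w1.npz'); P=np.load('w1P.npy'); px=d['pixels'].astype(int)
# rim points
rows=np.arange(92,228); S=[]
Tm=np.eye(4); Tm[:3,:3]=R.from_euler('xyz',d['rpy'],degrees=True).as_matrix(); Tm[:3,3]=d['pos']
for v in rows[::12]: print(v,[(c,px[v,c].sum()//3,*np.round(P[v,c],3)) for c in (252,255,259,263,266)])
m=np.zeros(P.shape[:2],bool); m[90:230,256:264]=1
m&=(d['depth']>0)&(P[...,2]>.12)&(P[...,2]<.235)
Q=P[m]; psi=np.radians(8)
for deg in (7,8,9,10):
    a=np.radians(deg); s=Q[:,0]*np.cos(a)+Q[:,1]*np.sin(a); print(deg,s.mean(),s.std())
# circle in (y',z)
a=np.radians(8.3); t=-Q[:,0]*np.sin(a)+Q[:,1]*np.cos(a)
f=least_squares(lambda p:np.hypot(t-p[0],Q[:,2]-p[1])-.0905,[t.mean(),.13],loss='soft_l1',f_scale=.003); print('centre t,z',f.x, np.abs(f.fun).mean())
s=(Q[:,0]*np.cos(a)+Q[:,1]*np.sin(a)).mean()
print('hub xy',s*np.cos(a)-f.x[0]*np.sin(a), s*np.sin(a)+f.x[0]*np.cos(a))
L=P[149:163,204:232].reshape(-1,3); L=L[L[:,2]>.19]; print('latch',np.median(L,0)); tl=-L[:,0]*np.sin(a)+L[:,1]*np.cos(a); print('latch t',np.median(tl),tl.min(),tl.max(),L[:,2].max(), 'angle',np.degrees(np.arctan2(-(np.median(tl)-f.x[0]),np.median(L[:,2])-f.x[1])))
E
```

```text
92 [(252, np.int64(154), np.float64(0.553), np.float64(-0.053), np.float64(0.0)), (255, np.int64(125), np.float64(0.558), np.float64(-0.052), np.float64(0.159)), (259, np.int64(134), np.float64(0.562), np.float64(-0.051), np.float64(0.161)), (263, np.int64(133), np.float64(0.567), np.float64(-0.05), np.float64(0.161)), (266, np.int64(154), np.float64(0.575), np.float64(-0.05), np.float64(0.0))]
104 [(252, np.int64(225), np.float64(0.556), np.float64(-0.071), np.float64(0.022)), (255, np.int64(110), np.float64(0.56), np.float64(-0.063), np.float64(0.19)), (259, np.int64(100), np.float64(0.564), np.float64(-0.062), np.float64(0.189)), (263, np.int64(97), np.float64(0.568), np.float64(-0.062), np.float64(0.191)), (266, np.int64(249), np.float64(0.578), np.float64(-0.068), np.float64(0.022))]
116 [(252, np.int64(76), np.float64(0.558), np.float64(-0.078), np.float64(0.16)), (255, np.int64(144), np.float64(0.561), np.float64(-0.074), np.float64(0.198)), (259, np.int64(155), np.float64(0.565), np.float64(-0.074), np.float64(0.197)), (263, np.int64(155), np.float64(0.569), np.float64(-0.073
[... 3461 characters left out ...]
.19), np.float64(0.204)), (259, np.int64(147), np.float64(0.582), np.float64(-0.189), np.float64(0.204)), (263, np.int64(147), np.float64(0.606), np.float64(-0.281), np.float64(0.001)), (266, np.int64(153), np.float64(0.612), np.float64(-0.281), np.float64(0.0))]
7 0.5535584880505704 0.0024660593226057486
8 0.5502656692337266 0.0023174984243144203
9 0.5468052341634906 0.002383306436633249
10 0.5431782369219074 0.0026474749402250948
centre t,z [-0.21621792  0.12989388] 0.0022683201345500745
hub xy 0.5747045796168613 -0.13466627030268058
latch [ 0.5282418  -0.11981226  0.19806394]
latch t -0.19484064968628495 -0.20184463365229488 -0.12967165021426114 0.5058490165357716 angle -17.41076454423199
```

Call:
apply_moves([
  {"dx": -0.25, "dy": 0.16, "dz": 2.0, "ax": 0, "ay": 0, "az": 0},
  {"dx": -0.25, "dy": 0.16, "dz": 2.0, "ax": 0, "ay": 0, "az": 0},
  {"dx": 0, "dy": 0, "dz": 2.0, "ax": 0, "ay": 0, "az": 0},
  {"dx": 0, "dy": 0, "dz": 2.0, "ax": 0, "ay": 0, "az": 0},
  {"dx": 0, "dy": 0, "dz": 2.0, "ax": 0, "ay": 0, "az": 0},
  {"dx": 0, "dy": 0, "dz": 2.0, "ax": 0, "ay": 0, "az": 0},
  {"dx": 0, "dy": 0, "dz": 1.5, "ax": 0, "ay": 0, "az": 0},
  {"dx": 0, "dy": 0, "dz": 1.5, "ax": 0, "ay": 0, "az": 0},
  {"dx": 0, "dy": 0, "dz": 1.2, "ax": 0, "ay": 0, "az": 0},
  {"dx": 0, "dy": 0, "dz": 0, "ax": 0, "ay": 0, "az": 0},
])

```text
clock: 3.37
eef_pos: [0.5682, -0.1396, 0.1985]
orientation: [-179.7, -0.2, 97.9]
contact_force: [-0.6, -0.2, -0.6]
finger_gap: 0.05
gripper_force: 0.0
```

```bash
python3 look.py w2; python3 - <<'E'
import cv2
im=cv2.imread('pics/w2.png'); cv2.imwrite('pics/w2.png',im)
E
```

```text
3.3667 [ 0.5682 -0.1396  0.1985] [-179.66   -0.18   97.95] [-24.7  29.6  89.6  -0.   61.2 -32.7] [-0.64 -0.23 -0.56] [-0.01   0.049 -0.046]
```

View pics/w2.png

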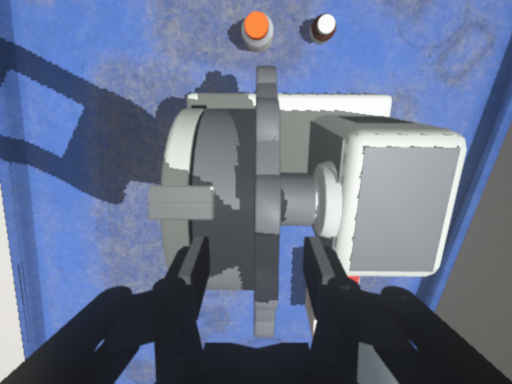

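The fingers straddle the flange. Their inner edges are at columns 209 and 303 (middle 256), while the flange centre is near column 267, so the tool needs to go about 5–6 mm further back. I'll work out the axis position in the tool frame from this view.

```bash
cat > fit.py <<'E'
import sys
from h import *
from scipy.optimize import least_squares
d=load(sys.argv[1]+'.npz'); P=cloud(d,d['mount'])   # tool frame
hsv=cv2.cvtColor(d['pixels'],cv2.COLOR_RGB2HSV)
m=(d['depth']>0)&(abs(P[...,1]-.005)<.010)&(abs(P[...,0])<.11)&(P[...,2]>-.04)&(P[...,2]<.075)
m[:, :255]=0; m[:,281:]=0; m[235:]=0
Q=P[m]; 
f=least_squares(lambda p:np.hypot(Q[:,0]-p[0],Q[:,2]-p[1])-.091,[0,.07],loss='soft_l1',f_scale=.002)
g=abs(f.fun)<.01; Q=Q[g]
print('axis tool x,z',f.x,np.abs(f.fun).mean(),len(Q))
# rim flange edges
for a,b in((-.09,-.05),(-.05,0),(0,.05),(.05,.09)):
    q=Q[(Q[:,0]>a)&(Q[:,0]<b)]
    if len(q)>20: print(a,b,'y edges',np.percentile(q[:,1],[2,98]).round(4),'mean',np.mean(np.percentile(q[:,1],[2,98])))
E
python3 fit.py w2
```

```text
axis tool x,z [0.00201063 0.06738881] 0.0021745107007846132 4081
0 0.05 y edges [0.0007 0.0118] mean 0.006260049570619024
0.05 0.09 y edges [0.0006 0.0121] mean 0.006380073040453353
```

Call:
apply_moves([
  {"dx": 0.2, "dy": 0.6, "dz": -0.2, "ax": 0, "ay": 0, "az": 0},
  {"dx": 0, "dy": 0, "dz": 0, "ax": 0, "ay": 0, "az": 0},
  {"dx": 0, "dy": 0, "dz": 0, "ax": 0, "ay": 0, "az": 0},
])

```text
clock: 3.67
eef_pos: [0.5775, -0.1368, 0.2047]
orientation: [179.9, 0.1, 98.0]
contact_force: [-0.6, -0.7, 0.5]
finger_gap: 0.0502
gripper_force: 0.0
```

Call:
apply_moves([
  {"dx": 0, "dy": 0, "dz": 0, "ax": 0, "ay": 0, "az": 0},
  {"dx": 0, "dy": 0, "dz": 0, "ax": 0, "ay": 0, "az": 0},
  {"dx": 0, "dy": 0, "dz": 0, "ax": 0, "ay": 0, "az": 0},
  {"dx": 0, "dy": 0, "dz": 0, "ax": 0, "ay": 0, "az": 0},
  {"dx": 0, "dy": 0, "dz": 0, "ax": 0, "ay": 0, "az": 0},
  {"dx": 0, "dy": 0, "dz": 0, "ax": 0, "ay": 0, "az": 0},
], gripper=0, newtons=60)

```text
clock: 4.17
eef_pos: [0.5728, -0.1366, 0.2039]
orientation: [-179.5, -0.0, 98.0]
contact_force: [-8.8, -1.8, 7.7]
finger_gap: 0.0107
gripper_force: 61.5
```

```bash
cat > ob.py <<'E'
from h import *
from cell import robot
import json
o=robot.get_obs()
with open('log.jsonl','a') as f: f.write(json.dumps({k:np.asarray(v).tolist() for k,v in o.items()})+'\n')
print(round(o['clock'],2),np.round(o['eef_pos'],4),np.round(o['orientation'],2),'F',np.round(o['contact_force'],2),'M',np.round(o['torque'],3),'q',np.round(o['q'],1),round(o['finger_gap'],4),round(o['gripper_force'],1))
E
python3 ob.py
```

```text
4.17 [ 0.5728 -0.1366  0.2039] [-1.7955e+02 -5.0000e-02  9.8030e+01] F [-8.76 -1.75  7.73] M [-0.325  1.383 -0.179] q [-24.2  29.5  88.7  -0.2  62.2 -32.1] 0.0107 61.5
```

Call:
apply_moves([
  {"dx": 0, "dy": -0.1, "dz": -0.1, "ax": 0, "ay": 0, "az": 0},
  {"dx": 0, "dy": 0, "dz": 0, "ax": 0, "ay": 0, "az": 0},
  {"dx": 0, "dy": 0, "dz": 0, "ax": 0, "ay": 0, "az": 0},
])

```text
clock: 4.42
eef_pos: [0.5728, -0.1366, 0.204]
orientation: [-179.7, -0.1, 98.0]
contact_force: [-6.5, -1.6, 2.4]
finger_gap: 0.0104
gripper_force: 60.8
```

```bash
python3 ob.py
```

```text
4.42 [ 0.5728 -0.1366  0.204 ] [-1.7966e+02 -6.0000e-02  9.8020e+01] F [-6.53 -1.64  2.36] M [-0.387  1.005 -0.285] q [-24.2  29.4  88.8  -0.1  62.1 -32.2] 0.0104 60.8
```

Call:
apply_moves([
  {"dx": 0, "dy": -0.2, "dz": -0.03, "ax": 0, "ay": 0, "az": 0},
  {"dx": 0, "dy": 0, "dz": 0, "ax": 0, "ay": 0, "az": 0},
])

```text
clock: 4.58
eef_pos: [0.5728, -0.1366, 0.204]
orientation: [-179.9, -0.1, 98.0]
contact_force: [-1.7, 0.6, -2.8]
finger_gap: 0.0103
gripper_force: 60.2
```

```bash
python3 ob.py
```

```text
4.58 [ 0.5728 -0.1366  0.204 ] [-1.7993e+02 -5.0000e-02  9.8000e+01] F [-1.73  0.58 -2.77] M [-0.123  0.32  -0.193] q [-24.3  29.3  89.    0.   61.8 -32.3] 0.0103 60.2
```

Call:
apply_moves([
  {"dx": 0.37, "dy": 0, "dz": 0.01, "ax": 0, "ay": -3, "az": 0},
  {"dx": 0.37, "dy": 0, "dz": 0.01, "ax": 0, "ay": -3, "az": 0},
])

```text
clock: 4.75
eef_pos: [0.5718, -0.1294, 0.2037]
orientation: [-179.9, 6.0, 97.9]
contact_force: [-1.0, -0.4, -3.2]
finger_gap: 0.0104
gripper_force: 60.0
```

```bash
python3 ob.py
```

```text
4.75 [ 0.5718 -0.1294  0.2037] [-179.92    5.98   97.91] F [-1.04 -0.45 -3.17] M [ 0.264  0.441 -0.185] q [-21.   28.5  90.9  -6.2  57.9 -25.7] 0.0104 60.0
```

Call:
apply_moves([
  {"dx": 0.37, "dy": 0, "dz": 0.01, "ax": 0, "ay": -3, "az": 0},
  {"dx": 0.37, "dy": 0, "dz": 0.01, "ax": 0, "ay": -3, "az": 0},
])

```text
clock: 4.92
eef_pos: [0.5708, -0.1217, 0.2027]
orientation: [-179.9, 12.0, 98.0]
contact_force: [-2.5, -0.2, -4.6]
finger_gap: 0.0102
gripper_force: 60.0
```

```bash
python3 ob.py
```

```text
4.92 [ 0.5708 -0.1217  0.2027] [-179.94   12.05   97.98] F [-2.52 -0.18 -4.6 ] M [ 0.188  0.519 -0.302] q [-17.4  28.2  92.8 -13.4  54.6 -18. ] 0.0102 60.0
```

Call:
apply_moves([
  {"dx": 0.37, "dy": 0, "dz": 0.01, "ax": 0, "ay": -3, "az": 0},
  {"dx": 0.37, "dy": 0, "dz": 0.01, "ax": 0, "ay": -3, "az": 0},
])

```text
clock: 5.08
eef_pos: [0.5698, -0.1144, 0.2009]
orientation: [-180.0, 18.0, 98.0]
contact_force: [-1.2, -0.0, -2.9]
finger_gap: 0.0103
gripper_force: 60.2
```

```bash
python3 ob.py
```

```text
5.08 [ 0.5698 -0.1144  0.2009] [-179.95   18.04   97.98] F [-1.22 -0.03 -2.95] M [ 0.411  0.563 -0.274] q [-13.9  28.4  94.5 -21.3  52.2  -9.4] 0.0103 60.2
```

Call:
apply_moves([
  {"dx": 0.37, "dy": 0, "dz": 0.01, "ax": 0, "ay": -3, "az": 0},
  {"dx": 0.37, "dy": 0, "dz": 0.01, "ax": 0, "ay": -3, "az": 0},
])

```text
clock: 5.25
eef_pos: [0.5689, -0.1073, 0.1984]
orientation: [-180.0, 24.0, 98.0]
contact_force: [-2.5, 0.3, -2.1]
finger_gap: 0.0103
gripper_force: 60.4
```

```bash
python3 ob.py
```

```text
5.25 [ 0.5689 -0.1073  0.1984] [-179.99   24.03   97.95] F [-2.51  0.35 -2.15] M [ 0.564  0.573 -0.405] q [-10.3  29.1  96.  -29.8  51.   -0. ] 0.0103 60.4
```

Call:
apply_moves([
  {"dx": 0.37, "dy": 0, "dz": 0.01, "ax": 0, "ay": -3, "az": 0},
  {"dx": 0.37, "dy": 0, "dz": 0.01, "ax": 0, "ay": -3, "az": 0},
])

```text
clock: 5.42
eef_pos: [0.568, -0.1006, 0.1951]
orientation: [180.0, 30.0, 97.9]
contact_force: [-3.0, 2.3, -0.8]
finger_gap: 0.0106
gripper_force: 60.6
```

```bash
python3 ob.py
```

```text
5.42 [ 0.568  -0.1006  0.1951] [179.98  30.02  97.93] F [-2.98  2.25 -0.79] M [ 0.802  0.658 -0.472] q [ -6.8  30.4  97.2 -38.5  51.    9.7] 0.0106 60.6
```

Call:
apply_moves([
  {"dx": 0.37, "dy": 0, "dz": 0.01, "ax": 0, "ay": -3, "az": 0},
  {"dx": 0.37, "dy": 0, "dz": 0.01, "ax": 0, "ay": -3, "az": 0},
])

```text
clock: 5.58
eef_pos: [0.5672, -0.0942, 0.1912]
orientation: [179.9, 36.0, 97.9]
contact_force: [-3.2, 3.3, 0.0]
finger_gap: 0.0104
gripper_force: 60.9
```

```bash
python3 ob.py
```

```text
5.58 [ 0.5672 -0.0942  0.1912] [179.93  36.01  97.9 ] F [-3.23  3.31  0.04] M [ 0.911  0.751 -0.599] q [ -3.4  32.2  98.3 -46.8  52.2  19.2] 0.0104 60.9
```

Call:
apply_moves([
  {"dx": 0.37, "dy": 0, "dz": 0.01, "ax": 0, "ay": -3, "az": 0},
  {"dx": 0.37, "dy": 0, "dz": 0.01, "ax": 0, "ay": -3, "az": 0},
])

```text
clock: 5.75
eef_pos: [0.5664, -0.0882, 0.1866]
orientation: [179.9, 42.0, 97.9]
contact_force: [-4.1, 4.8, 1.7]
finger_gap: 0.0102
gripper_force: 61.2
```

```bash
python3 ob.py
```

```text
5.75 [ 0.5664 -0.0882  0.1866] [179.88  41.99  97.87] F [-4.12  4.76  1.69] M [ 1.019  0.754 -0.599] q [ -0.3  34.4  99.1 -54.5  54.4  28.1] 0.0102 61.2
```

Call:
apply_moves([
  {"dx": 0.37, "dy": 0, "dz": 0.01, "ax": 0, "ay": -3, "az": 0},
  {"dx": 0.37, "dy": 0, "dz": 0.01, "ax": 0, "ay": -3, "az": 0},
])

```text
clock: 5.92
eef_pos: [0.5657, -0.0826, 0.1813]
orientation: [179.8, 48.0, 97.8]
contact_force: [-5.6, 6.1, 3.1]
finger_gap: 0.0104
gripper_force: 61.6
```

```bash
python3 ob.py
```

```text
5.92 [ 0.5657 -0.0826  0.1813] [179.83  47.97  97.85] F [-5.58  6.15  3.08] M [ 1.055  0.812 -0.762] q [  2.6  37.1  99.6 -61.1  57.6  36.2] 0.0104 61.6
```

Call:
apply_moves([
  {"dx": 0, "dy": -0.15, "dz": -0.1, "ax": 0, "ay": 0, "az": 0},
  {"dx": -0.37, "dy": 0, "dz": 0, "ax": 0, "ay": 3, "az": 0},
  {"dx": -0.37, "dy": 0, "dz": 0, "ax": 0, "ay": 3, "az": 0},
])

```text
clock: 6.17
eef_pos: [0.5663, -0.0875, 0.1861]
orientation: [179.9, 41.7, 98.1]
contact_force: [1.4, -1.6, -7.4]
finger_gap: 0.0104
gripper_force: 59.8
```

```bash
python3 ob.py
```

```text
6.17 [ 0.5663 -0.0875  0.1861] [179.94  41.72  98.12] F [ 1.36 -1.6  -7.45] M [ 0.788  0.159 -0.224] q [ -0.3  34.3  99.1 -54.2  54.2  27.8] 0.0104 59.8
```

Call:
apply_moves([
  {"dx": -0.37, "dy": 0, "dz": 0.01, "ax": 0, "ay": 3, "az": 0},
  {"dx": -0.37, "dy": 0, "dz": 0.01, "ax": 0, "ay": 3, "az": 0},
])

```text
clock: 6.33
eef_pos: [0.5671, -0.0938, 0.191]
orientation: [179.8, 35.6, 98.0]
contact_force: [1.7, -1.6, -9.6]
finger_gap: 0.0103
gripper_force: 59.6
```

```bash
python3 ob.py
```

```text
6.33 [ 0.5671 -0.0938  0.191 ] [179.8   35.63  97.95] F [ 1.73 -1.63 -9.58] M [ 0.976  0.146 -0.179] q [ -3.6  32.   98.3 -46.5  51.9  18.8] 0.0103 59.6
```

Call:
apply_moves([
  {"dx": -0.37, "dy": 0, "dz": 0.01, "ax": 0, "ay": 3, "az": 0},
  {"dx": -0.37, "dy": 0, "dz": 0.01, "ax": 0, "ay": 3, "az": 0},
])

```text
clock: 6.5
eef_pos: [0.5679, -0.1002, 0.195]
orientation: [179.8, 29.6, 97.9]
contact_force: [2.8, -1.0, -10.9]
finger_gap: 0.0105
gripper_force: 59.4
```

```bash
python3 ob.py
```

```text
6.5 [ 0.5679 -0.1002  0.195 ] [179.81  29.64  97.95] F [  2.77  -1.02 -10.93] M [ 0.9   -0.013 -0.088] q [ -7.   30.3  97.3 -38.1  50.7   9.2] 0.0105 59.4
```

Call:
apply_moves([
  {"dx": -0.37, "dy": 0, "dz": 0.01, "ax": 0, "ay": 3, "az": 0},
  {"dx": -0.37, "dy": 0, "dz": 0.01, "ax": 0, "ay": 3, "az": 0},
])

```text
clock: 6.67
eef_pos: [0.5688, -0.1069, 0.1983]
orientation: [179.8, 23.7, 98.0]
contact_force: [3.4, -1.6, -12.8]
finger_gap: 0.0103
gripper_force: 59.3
```

```bash
python3 ob.py
```

```text
6.67 [ 0.5688 -0.1069  0.1983] [179.83  23.67  97.96] F [  3.41  -1.57 -12.83] M [ 0.731 -0.047 -0.015] q [-10.5  29.   96.  -29.4  50.8  -0.5] 0.0103 59.3
```

Call:
apply_moves([
  {"dx": -0.37, "dy": 0, "dz": 0.01, "ax": 0, "ay": 3, "az": 0},
  {"dx": -0.37, "dy": 0, "dz": 0.01, "ax": 0, "ay": 3, "az": 0},
])

```text
clock: 6.83
eef_pos: [0.5697, -0.1139, 0.2008]
orientation: [179.8, 17.7, 98.0]
contact_force: [3.3, -0.8, -12.6]
finger_gap: 0.0101
gripper_force: 59.2
```

```bash
python3 ob.py
```

```text
6.83 [ 0.5697 -0.1139  0.2008] [179.85  17.69  97.97] F [  3.33  -0.84 -12.59] M [ 0.409 -0.23  -0.057] q [-14.   28.3  94.6 -20.9  52.1  -9.8] 0.0101 59.2
```

Call:
apply_moves([
  {"dx": -0.37, "dy": 0, "dz": 0.01, "ax": 0, "ay": 3, "az": 0},
  {"dx": -0.37, "dy": 0, "dz": 0.01, "ax": 0, "ay": 3, "az": 0},
])

```text
clock: 7.0
eef_pos: [0.5707, -0.1211, 0.2026]
orientation: [179.9, 11.7, 98.0]
contact_force: [3.8, -0.9, -11.8]
finger_gap: 0.0102
gripper_force: 59.2
```

```bash
python3 ob.py
```

```text
7.0 [ 0.5707 -0.1211  0.2026] [179.87  11.72  97.99] F [  3.76  -0.87 -11.82] M [ 0.169 -0.324 -0.088] q [-17.6  28.1  92.9 -12.9  54.4 -18.5] 0.0102 59.2
```

Call:
apply_moves([
  {"dx": -0.37, "dy": 0, "dz": 0.01, "ax": 0, "ay": 3, "az": 0},
  {"dx": -0.37, "dy": 0, "dz": 0.01, "ax": 0, "ay": 3, "az": 0},
])

```text
clock: 7.17
eef_pos: [0.5716, -0.1285, 0.2037]
orientation: [179.9, 5.7, 98.0]
contact_force: [3.3, -0.7, -13.4]
finger_gap: 0.0102
gripper_force: 59.2
```

```bash
python3 ob.py
```

```text
7.17 [ 0.5716 -0.1285  0.2037] [179.88   5.75  98.  ] F [  3.31  -0.68 -13.37] M [-0.039 -0.352 -0.124] q [-21.   28.4  91.1  -5.9  57.7 -26. ] 0.0102 59.2
```

Call:
apply_moves([
  {"dx": -0.37, "dy": 0, "dz": 0.01, "ax": 0, "ay": 3, "az": 0},
  {"dx": -0.37, "dy": 0, "dz": 0.01, "ax": 0, "ay": 3, "az": 0},
])

```text
clock: 7.33
eef_pos: [0.5726, -0.1359, 0.204]
orientation: [179.9, -0.2, 98.0]
contact_force: [2.9, 1.1, -12.6]
finger_gap: 0.0101
gripper_force: 59.2
```

```bash
python3 ob.py
```

```text
7.33 [ 0.5726 -0.1359  0.204 ] [179.9   -0.22  98.  ] F [  2.88   1.1  -12.62] M [-0.191 -0.302 -0.155] q [-24.4  29.3  89.1   0.3  61.7 -32.5] 0.0101 59.2
```

Call:
apply_moves([
  {"dx": 0, "dy": 0.08, "dz": 0.2, "ax": 0, "ay": 0, "az": 0},
  {"dx": -0.37, "dy": 0, "dz": 0.01, "ax": 0, "ay": 3, "az": 0},
  {"dx": -0.37, "dy": 0, "dz": 0.01, "ax": 0, "ay": 3, "az": 0},
])

```text
clock: 7.58
eef_pos: [0.5736, -0.1432, 0.2036]
orientation: [180.0, -6.0, 98.1]
contact_force: [-1.4, 0.5, -2.3]
finger_gap: 0.0102
gripper_force: 60.4
```

```bash
python3 ob.py
```

```text
7.58 [ 0.5736 -0.1432  0.2036] [179.99  -5.99  98.1 ] F [-1.39  0.54 -2.29] M [-0.449  0.309 -0.235] q [-27.3  30.5  87.    5.3  66.1 -37.8] 0.0102 60.4
```

Call:
apply_moves([
  {"dx": -0.37, "dy": 0, "dz": 0.01, "ax": 0, "ay": 3, "az": 0},
  {"dx": -0.37, "dy": 0, "dz": 0.01, "ax": 0, "ay": 3, "az": 0},
])

```text
clock: 7.75
eef_pos: [0.5746, -0.1508, 0.2023]
orientation: [180.0, -12.0, 98.1]
contact_force: [-0.6, 1.5, -2.1]
finger_gap: 0.0103
gripper_force: 60.5
```

```bash
python3 ob.py
```

```text
7.75 [ 0.5746 -0.1508  0.2023] [180.   -12.01  98.06] F [-0.62  1.49 -2.09] M [-0.465  0.335 -0.153] q [-30.3  32.2  84.8  10.   70.8 -42.3] 0.0103 60.5
```

Call:
apply_moves([
  {"dx": -0.37, "dy": 0, "dz": 0.01, "ax": 0, "ay": 3, "az": 0},
  {"dx": -0.37, "dy": 0, "dz": 0.01, "ax": 0, "ay": 3, "az": 0},
])

```text
clock: 7.92
eef_pos: [0.5756, -0.1582, 0.2004]
orientation: [-180.0, -18.0, 98.0]
contact_force: [-2.2, 0.1, -1.8]
finger_gap: 0.0104
gripper_force: 60.5
```

```bash
python3 ob.py
```

```text
7.92 [ 0.5756 -0.1582  0.2004] [-179.99  -17.98   98.05] F [-2.21  0.05 -1.76] M [-0.522  0.296 -0.058] q [-32.9  34.2  82.5  13.9  75.7 -45.9] 0.0104 60.5
```

Call:
apply_moves([
  {"dx": -0.37, "dy": 0, "dz": 0.01, "ax": 0, "ay": 3, "az": 0},
  {"dx": -0.37, "dy": 0, "dz": 0.01, "ax": 0, "ay": 3, "az": 0},
])

```text
clock: 8.08
eef_pos: [0.5765, -0.1652, 0.1976]
orientation: [-180.0, -23.9, 98.0]
contact_force: [-2.3, 0.7, -1.9]
finger_gap: 0.0107
gripper_force: 60.5
```

```bash
python3 ob.py
```

```text
8.08 [ 0.5765 -0.1652  0.1976] [-179.97  -23.95   98.04] F [-2.32  0.73 -1.93] M [-0.674  0.324 -0.034] q [-35.3  36.5  80.2  17.4  80.7 -48.8] 0.0107 60.5
```

Call:
apply_moves([
  {"dx": -0.37, "dy": 0, "dz": 0.01, "ax": 0, "ay": 3, "az": 0},
  {"dx": -0.37, "dy": 0, "dz": 0.01, "ax": 0, "ay": 3, "az": 0},
])

```text
clock: 8.25
eef_pos: [0.5774, -0.172, 0.1941]
orientation: [-179.9, -29.9, 98.0]
contact_force: [-3.2, 0.7, -1.1]
finger_gap: 0.0102
gripper_force: 60.6
```

```bash
python3 ob.py
```

```text
8.25 [ 0.5774 -0.172   0.1941] [-179.95  -29.91   98.03] F [-3.18  0.73 -1.08] M [-0.712  0.298  0.005] q [-37.4  39.1  77.8  20.5  85.7 -51.2] 0.0102 60.6
```

Call:
apply_moves([
  {"dx": -0.37, "dy": 0, "dz": 0.01, "ax": 0, "ay": 3, "az": 0},
  {"dx": -0.37, "dy": 0, "dz": 0.01, "ax": 0, "ay": 3, "az": 0},
])

```text
clock: 8.42
eef_pos: [0.5783, -0.1784, 0.19]
orientation: [-179.9, -35.9, 98.0]
contact_force: [-2.5, 1.0, -1.2]
finger_gap: 0.01
gripper_force: 60.6
```

```bash
python3 ob.py
```

```text
8.42 [ 0.5783 -0.1784  0.19  ] [-179.93  -35.88   98.02] F [-2.47  1.02 -1.2 ] M [-0.798  0.268  0.114] q [-39.3  41.9  75.4  23.3  90.7 -53. ] 0.01 60.6
```

Call:
apply_moves([
  {"dx": -0.37, "dy": 0, "dz": 0.01, "ax": 0, "ay": 3, "az": 0},
  {"dx": -0.37, "dy": 0, "dz": 0.01, "ax": 0, "ay": 3, "az": 0},
])

```text
clock: 8.58
eef_pos: [0.5791, -0.1842, 0.1852]
orientation: [-179.9, -41.8, 98.0]
contact_force: [-2.2, -0.3, -0.8]
finger_gap: 0.0103
gripper_force: 60.7
```

```bash
python3 ob.py
```

```text
8.58 [ 0.5791 -0.1842  0.1852] [-179.9   -41.85   97.99] F [-2.23 -0.35 -0.84] M [-0.926  0.287  0.061] q [-41.   44.9  73.   26.   95.5 -54.4] 0.0103 60.7
```

Call:
apply_moves([
  {"dx": -0.37, "dy": 0, "dz": 0.01, "ax": 0, "ay": 3, "az": 0},
  {"dx": -0.37, "dy": 0, "dz": 0.01, "ax": 0, "ay": 3, "az": 0},
])

```text
clock: 8.75
eef_pos: [0.5798, -0.1896, 0.1798]
orientation: [-179.9, -47.8, 98.0]
contact_force: [-3.1, -1.3, -0.3]
finger_gap: 0.0105
gripper_force: 60.8
```

```bash
python3 ob.py
```

```text
8.75 [ 0.5798 -0.1896  0.1798] [-179.88  -47.81   97.97] F [-3.06 -1.29 -0.33] M [-0.935  0.226  0.246] q [-42.4  48.   70.7  28.6 100.3 -55.4] 0.0105 60.8
```

Call:
apply_moves([
  {"dx": -0.37, "dy": 0, "dz": 0.01, "ax": 0, "ay": 3, "az": 0},
  {"dx": -0.37, "dy": 0, "dz": 0.01, "ax": 0, "ay": 3, "az": 0},
])

```text
clock: 8.92
eef_pos: [0.5804, -0.1944, 0.1738]
orientation: [-179.9, -53.8, 97.9]
contact_force: [-2.7, -1.4, -0.6]
finger_gap: 0.0102
gripper_force: 60.9
```

```bash
python3 ob.py
```

```text
8.92 [ 0.5804 -0.1944  0.1738] [-179.86  -53.78   97.94] F [-2.67 -1.45 -0.65] M [-1.039  0.223  0.351] q [-43.6  51.2  68.4  31.2 104.9 -56. ] 0.0102 60.9
```

Call:
apply_moves([
  {"dx": -0.37, "dy": 0, "dz": 0.01, "ax": 0, "ay": 3, "az": 0},
  {"dx": -0.37, "dy": 0, "dz": 0.01, "ax": 0, "ay": 3, "az": 0},
])

```text
clock: 9.08
eef_pos: [0.581, -0.1985, 0.1674]
orientation: [-179.8, -59.8, 97.9]
contact_force: [-3.7, -2.8, -0.9]
finger_gap: 0.0102
gripper_force: 61.0
```

```bash
python3 ob.py
```

```text
9.08 [ 0.581  -0.1985  0.1674] [-179.82  -59.75   97.9 ] F [-3.7  -2.83 -0.89] M [-1.135  0.161  0.445] q [-44.6  54.5  66.2  33.7 109.4 -56.4] 0.0102 61.0
```

```bash
cat > tau.py <<'E'
from h import *
import json
from scipy.optimize import least_squares
L=[json.loads(l) for l in open('log.jsonl')][3:]
a=np.array([np.cos(np.radians(8)),np.sin(np.radians(8)),0]); b=np.array([-a[1],a[0],0])
p=np.array([o['eef_pos'] for o in L]); t=p@b; z=p[:,2]
c=least_squares(lambda q:np.hypot(t-q[0],z-q[1])-q[2],[t.mean(),.13,.07]).x; print('circle t,z,r',c)
F=np.array([o['contact_force'] for o in L]); M=np.array([o['torque'] for o in L])
Rm=R.from_euler('xyz',[o['orientation'] for o in L],degrees=True).as_matrix()
tz=Rm[:,:,2]; tx=Rm[:,:,0]
th=-np.degrees(np.arctan2(tx[:,2]*-1, tx@b))  # drum angle rel. to tool upright
th=np.degrees(np.arctan2(-(t-c[0]),z-c[1]))
Ft=-(F*tx).sum(1)   # tangential, + in drum + direction
Fr=-(F*tz).sum(1); Mx=M@a
d=np.sign(np.gradient(th))
hub=np.array([0,0,0])
for i in range(len(L)): print(round(L[i]['clock'],2),'th %.1f Ft %.2f Fr %.2f Mx %.3f'%(th[i],Ft[i],Fr[i],Mx[i]), d[i])
np.savez('tau.npz',th=th,Ft=Ft,Fr=Fr,Mx=Mx,d=d)
E
python3 tau.py
```

```text
circle t,z,r [-0.21375074  0.13020236  0.07382362]
4.75 th -4.7 Ft -0.03 Fr -3.18 Mx 0.323 -1.0
4.92 th -10.8 Ft -1.12 Fr -4.47 Mx 0.258 -1.0
5.08 th -16.7 Ft -1.04 Fr -2.76 Mx 0.486 -1.0
5.25 th -22.5 Ft -1.51 Fr -1.68 Mx 0.639 -1.0
5.42 th -28.4 Ft -2.68 Fr 0.64 Mx 0.886 -1.0
5.58 th -34.3 Ft -2.99 Fr 2.23 Mx 1.007 -1.0
5.75 th -40.2 Ft -2.79 Fr 4.80 Mx 1.114 -1.0
5.92 th -46.1 Ft -2.30 Fr 7.16 Mx 1.158 -1.0
6.17 th -40.8 Ft -3.63 Fr -6.74 Mx 0.802 1.0
6.33 th -34.6 Ft -4.07 Fr -8.87 Mx 0.987 1.0
6.5 th -28.7 Ft -4.20 Fr -10.19 Mx 0.889 1.0
6.67 th -22.9 Ft -3.30 Fr -12.58 Mx 0.717 1.0
6.83 th -17.1 Ft -2.60 Fr -12.40 Mx 0.373 1.0
7.0 th -11.3 Ft -1.05 Fr -11.87 Mx 0.122 1.0
7.17 th -5.4 Ft -0.21 Fr -13.42 Mx -0.087 1.0
7.33 th 0.4 Ft -0.63 Fr -12.63 Mx -0.231 1.0
7.58 th 6.2 Ft -0.49 Fr -2.35 Mx -0.401 1.0
7.75 th 12.2 Ft -1.09 Fr -2.37 Mx -0.414 1.0
7.92 th 18.1 Ft 0.20 Fr -1.79 Mx -0.475 1.0
8.08 th 24.1 Ft -0.18 Fr -2.19 Mx -0.622 1.0
8.25 th 30.0 Ft -0.47 Fr -1.53 Mx -0.664 1.0
8.42 th 36.0 Ft -0.40 Fr -1.77 Mx -0.753 1.0
8.58 th 41.9 Ft 0.59 Fr -0.61 Mx -0.877 1.0
8.75 th 47.8 Ft 0.82 Fr 0.41 Mx -0.894 1.0
8.92 th 53.8 Ft 1.15 Fr 0.47 Mx -0.998 1.0
9.08 th 59.7 Ft 1.92 Fr 1.52 Mx -1.102 1.0
```

Call:
apply_moves([
  {"dx": 0, "dy": 0, "dz": 0, "ax": 0, "ay": 0, "az": 0},
  {"dx": 0, "dy": 0, "dz": 0, "ax": 0, "ay": 0, "az": 0},
  {"dx": 0, "dy": 0, "dz": 0, "ax": 0, "ay": 0, "az": 0},
], gripper=4.0)

```text
clock: 9.33
eef_pos: [0.5817, -0.1964, 0.1683]
orientation: [179.9, -59.9, 98.1]
contact_force: [-0.1, -0.3, 0.2]
finger_gap: 0.0398
gripper_force: 0.0
```

Call:
apply_moves([
  {"dx": 0, "dy": 0, "dz": -1.0, "ax": 0, "ay": 0, "az": 0},
  {"dx": 0, "dy": 0, "dz": -1.0, "ax": 0, "ay": 0, "az": 0},
  {"dx": 0, "dy": 0, "dz": -1.0, "ax": 0, "ay": 0, "az": 0},
  {"dx": 0, "dy": 0, "dz": 0, "ax": 0, "ay": 0, "az": 0},
])

```text
clock: 9.67
eef_pos: [0.5859, -0.225, 0.1847]
orientation: [179.6, -59.7, 98.3]
contact_force: [-0.8, -1.3, -0.0]
finger_gap: 0.0398
gripper_force: 0.0
```

```bash
cp log.jsonl log1.jsonl; sed -i 's/log.jsonl/'"free.jsonl"'/' ob.py; python3 ob.py; python3 look.py w3
```

```text
9.67 [ 0.5859 -0.225   0.1847] [179.6  -59.72  98.29] F [-0.76 -1.26 -0.03] M [-0.437 -0.099 -0.005] q [-45.8  54.6  62.5  33.8 112.9 -55.3] 0.0398 0.0
9.6667 [ 0.5859 -0.225   0.1847] [179.6  -59.72  98.29] [-45.8  54.6  62.5  33.8 112.9 -55.3] [-0.76 -1.26 -0.03] [-0.437 -0.099 -0.005]
```

Call:
apply_moves([
  {"dx": 0.905, "dy": 0, "dz": 0.04, "ax": 0, "ay": -5, "az": 0},
  {"dx": 0.905, "dy": 0, "dz": 0.04, "ax": 0, "ay": -5, "az": 0},
  {"dx": 0.905, "dy": 0, "dz": 0.04, "ax": 0, "ay": -5, "az": 0},
  {"dx": 0, "dy": 0, "dz": 0, "ax": 0, "ay": 0, "az": 0},
])

```text
clock: 10.05
eef_pos: [0.5835, -0.2038, 0.209]
orientation: [179.6, -44.7, 98.5]
contact_force: [0.7, -0.7, 1.2]
finger_gap: 0.0402
gripper_force: 0.0
```

```bash
python3 ob.py
```

```text
10.05 [ 0.5835 -0.2038  0.209 ] [179.61 -44.74  98.49] F [ 0.72 -0.71  1.18] M [-0.314 -0.076 -0.022] q [-42.5  45.6  68.9  27.2 101.5 -54.1] 0.0402 0.0
```

Call:
apply_moves([
  {"dx": 0.905, "dy": 0, "dz": 0.04, "ax": 0, "ay": -5, "az": 0},
  {"dx": 0.905, "dy": 0, "dz": 0.04, "ax": 0, "ay": -5, "az": 0},
  {"dx": 0.905, "dy": 0, "dz": 0.04, "ax": 0, "ay": -5, "az": 0},
  {"dx": 0, "dy": 0, "dz": 0, "ax": 0, "ay": 0, "az": 0},
])

```text
clock: 10.38
eef_pos: [0.5797, -0.1816, 0.2236]
orientation: [179.8, -30.0, 98.3]
contact_force: [-0.1, 0.5, 0.7]
finger_gap: 0.0402
gripper_force: 0.0
```

```bash
python3 ob.py
```

```text
10.38 [ 0.5797 -0.1816  0.2236] [179.85 -29.96  98.3 ] F [-0.12  0.46  0.71] M [-0.173 -0.047 -0.021] q [-38.   37.7  75.4  20.3  89.5 -50.6] 0.0402 0.0
```

Call:
apply_moves([
  {"dx": 0.905, "dy": 0, "dz": 0.04, "ax": 0, "ay": -5, "az": 0},
  {"dx": 0.905, "dy": 0, "dz": 0.04, "ax": 0, "ay": -5, "az": 0},
  {"dx": 0.905, "dy": 0, "dz": 0.04, "ax": 0, "ay": -5, "az": 0},
  {"dx": 0, "dy": 0, "dz": 0, "ax": 0, "ay": 0, "az": 0},
])

```text
clock: 10.72
eef_pos: [0.5754, -0.1565, 0.232]
orientation: [-180.0, -15.1, 98.2]
contact_force: [-0.2, 1.0, 0.5]
finger_gap: 0.0404
gripper_force: 0.0
```

```bash
python3 ob.py
```

```text
10.72 [ 0.5754 -0.1565  0.232 ] [-179.96  -15.11   98.2 ] F [-0.23  1.04  0.51] M [-0.122  0.002 -0.024] q [-31.8  31.3  81.7  11.8  77.1 -43.7] 0.0404 0.0
```

Call:
apply_moves([
  {"dx": 0.905, "dy": 0, "dz": 0.04, "ax": 0, "ay": -5, "az": 0},
  {"dx": 0.905, "dy": 0, "dz": 0.04, "ax": 0, "ay": -5, "az": 0},
  {"dx": 0.905, "dy": 0, "dz": 0.04, "ax": 0, "ay": -5, "az": 0},
  {"dx": 0, "dy": 0, "dz": 0, "ax": 0, "ay": 0, "az": 0},
])

```text
clock: 11.05
eef_pos: [0.5709, -0.1301, 0.2337]
orientation: [-179.8, -0.2, 98.2]
contact_force: [-0.8, 0.2, 0.3]
finger_gap: 0.0397
gripper_force: 0.0
```

```bash
python3 ob.py; python3 look.py w4
```

```text
11.05 [ 0.5709 -0.1301  0.2337] [-179.78   -0.18   98.18] F [-0.81  0.18  0.35] M [-0.004  0.006 -0.021] q [-23.8  27.1  87.6   0.   65.6 -32. ] 0.0397 0.0
11.05 [ 0.5709 -0.1301  0.2337] [-179.78   -0.18   98.18] [-23.8  27.1  87.6   0.   65.6 -32. ] [-0.81  0.18  0.35] [-0.004  0.006 -0.021]
```

```bash
cat > est.py <<'E'
from h import *
d=np.load('tau.npz'); th,Ft,Fr,Mx,s=[d[k] for k in('th','Ft','Fr','Mx','d')]
t=np.radians(th); off=np.radians(d['off']) if 'off' in d else 0*t
y=Mx+.45*np.sin(t)+.24*s   # = -D Ft + a sin + b cos + e Fr
for drag in (0,1):
  for D in (None,.22,.24,.26):
    X=[np.sin(t+off),np.cos(t+off),Fr]; yy=y.copy()
    if D is None: X.append(-Ft)
    else: yy=yy+D*Ft
    if drag: X.append(s)
    X=np.array(X).T; w=np.ones(len(t)); 
    c,res,_,_=np.linalg.lstsq(X,yy,rcond=None); e=yy-X@c
    print(D,'A %.3f phi0 %.1f'%(np.hypot(c[0],c[1]),np.degrees(np.arctan2(c[1],c[0]))),'coef',c.round(3),'rms %.3f'%e.std())
E
python3 est.py
python3 - <<'E'
from h import *
import json
d=np.load('tau.npz');th,Ft,Fr,Mx,s=[d[k] for k in('th','Ft','Fr','Mx','d')]
print(np.c_[th,s,(Mx+.45*np.sin(np.radians(th))+.24*Ft)].round(2).tolist())
E
```

```text
None A 0.263 phi0 -153.0 coef [-0.234 -0.119 -0.008  0.182] rms 0.095
0.22 A 0.210 phi0 -128.3 coef [-0.13  -0.164 -0.007] rms 0.100
0.24 A 0.203 phi0 -111.7 coef [-0.075 -0.188 -0.007] rms 0.106
0.26 A 0.213 phi0 -95.3 coef [-0.02  -0.212 -0.006] rms 0.114
None A 0.431 phi0 -169.4 coef [-0.423 -0.079 -0.     0.148  0.078] rms 0.089
0.22 A 0.221 phi0 -131.8 coef [-0.147 -0.165 -0.005  0.014] rms 0.100
0.24 A 0.201 phi0 -110.6 coef [-0.071 -0.188 -0.007 -0.003] rms 0.106
0.26 A 0.212 phi0 -88.4 coef [ 0.006 -0.212 -0.008 -0.021] rms 0.114
[[-4.71, -1.0, 0.28], [-10.81, -1.0, -0.1], [-16.7, -1.0, 0.11], [-22.54, -1.0, 0.1], [-28.39, -1.0, 0.03], [-34.29, -1.0, 0.04], [-40.19, -1.0, 0.15], [-46.12, -1.0, 0.28], [-40.84, 1.0, -0.36], [-34.63, 1.0, -0.25], [-28.74, 1.0, -0.33], [-22.87, 1.0, -0.25], [-17.06, 1.0, -0.38], [-11.25, 1.0, -0.22], [-5.4, 1.0, -0.18], [0.43, 1.0, -0.38], [6.16, 1.0, -0.47], [12.17, 1.0, -0.58], [18.15, 1.0, -0.29], [24.05, 1.0, -0.48], [30.03, 1.0, -0.55], [35.95, 1.0, -0.58], [41.89, 1.0, -0.43], [47.84, 1.0, -0.36], [53.79, 1.0, -0.36], [59.69, 1.0, -0.25]]
```

```bash
python3 fit.py w4; python3 - <<'E'
from h import *
im=cv2.imread('pics/w4.png'); cv2.imwrite('pics/w4v.png',im)
d=load('w4.npz'); P=cloud(d,d['mount'])
E
```

```text
axis tool x,z [-0.00673772  0.10356978] 0.0023019245678125183 1945
0 0.05 y edges [0.0006 0.0083] mean 0.004432006986994473
0.05 0.09 y edges [0.0005 0.0085] mean 0.004494911441294496
```

View pics/w4v.png

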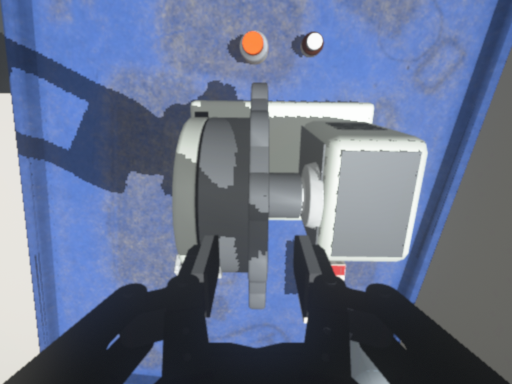

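The latch has moved to the lower left, about (195,265), so the drum has turned about +60° as intended. The flange (columns 249–269) is nearly centred between the fingers. I'll regrasp here and feel in both directions.

Call:
apply_moves([
  {"dx": -0.6, "dy": 0.15, "dz": 0.5, "ax": 0, "ay": 0, "az": 0},
  {"dx": 0, "dy": 0, "dz": 1.0, "ax": 0, "ay": 0, "az": 0},
  {"dx": 0, "dy": 0, "dz": 1.0, "ax": 0, "ay": 0, "az": 0},
  {"dx": 0, "dy": 0, "dz": 0.5, "ax": 0, "ay": 0, "az": 0},
  {"dx": 0, "dy": 0, "dz": 0, "ax": 0, "ay": 0, "az": 0},
])

```text
clock: 11.52
eef_pos: [0.5732, -0.1396, 0.202]
orientation: [-179.7, -0.2, 97.9]
contact_force: [-0.7, 0.0, 0.1]
finger_gap: 0.04
gripper_force: 0.0
```

Call:
apply_moves([
  {"dx": 0, "dy": 0, "dz": 0, "ax": 0, "ay": 0, "az": 0},
  {"dx": 0, "dy": 0, "dz": 0, "ax": 0, "ay": 0, "az": 0},
  {"dx": 0, "dy": 0, "dz": 0, "ax": 0, "ay": 0, "az": 0},
  {"dx": 0, "dy": 0, "dz": 0, "ax": 0, "ay": 0, "az": 0},
  {"dx": 0, "dy": 0, "dz": 0, "ax": 0, "ay": 0, "az": 0},
], gripper=0, newtons=60)

```text
clock: 11.93
eef_pos: [0.5732, -0.1393, 0.205]
orientation: [-179.8, 0.0, 98.0]
contact_force: [-4.5, -2.1, 0.8]
finger_gap: 0.0103
gripper_force: 62.2
```

```bash
python3 ob.py
```

```text
11.93 [ 0.5732 -0.1393  0.205 ] [-1.7983e+02  1.0000e-02  9.8020e+01] F [-4.49 -2.06  0.76] M [-0.375  0.798 -0.224] q [-24.5  29.4  88.7  -0.1  62.1 -32.4] 0.0103 62.2
```

```bash
sed -i 's/free.jsonl/log2.jsonl/' ob.py
```

Call:
apply_moves([
  {"dx": 0, "dy": -0.15, "dz": 0, "ax": 0, "ay": 0, "az": 0},
  {"dx": -0.385, "dy": 0, "dz": 0.03, "ax": 0, "ay": 3, "az": 0},
  {"dx": -0.385, "dy": 0, "dz": 0.03, "ax": 0, "ay": 3, "az": 0},
])

```text
clock: 12.18
eef_pos: [0.574, -0.1455, 0.2045]
orientation: [180.0, -6.1, 98.1]
contact_force: [-2.1, 1.1, -2.1]
finger_gap: 0.0104
gripper_force: 61.8
```

```bash
python3 ob.py
```

```text
12.18 [ 0.574  -0.1455  0.2045] [179.97  -6.14  98.14] F [-2.08  1.06 -2.12] M [-0.199  0.391 -0.151] q [-27.6  30.6  86.8   5.5  66.4 -38.1] 0.0104 61.8
```

Call:
apply_moves([
  {"dx": -0.385, "dy": 0, "dz": 0.03, "ax": 0, "ay": 3, "az": 0},
  {"dx": -0.385, "dy": 0, "dz": 0.03, "ax": 0, "ay": 3, "az": 0},
])

```text
clock: 12.35
eef_pos: [0.575, -0.1534, 0.2029]
orientation: [180.0, -12.2, 98.1]
contact_force: [-4.0, 1.5, -1.2]
finger_gap: 0.0102
gripper_force: 61.9
```

```bash
python3 ob.py
```

```text
12.35 [ 0.575  -0.1534  0.2029] [179.98 -12.21  98.07] F [-3.99  1.48 -1.22] M [-0.011  0.386 -0.031] q [-30.5  32.3  84.5  10.1  71.2 -42.5] 0.0102 61.9
```

Call:
apply_moves([
  {"dx": -0.385, "dy": 0, "dz": 0.03, "ax": 0, "ay": 3, "az": 0},
  {"dx": -0.385, "dy": 0, "dz": 0.03, "ax": 0, "ay": 3, "az": 0},
])

```text
clock: 12.52
eef_pos: [0.576, -0.1609, 0.2006]
orientation: [180.0, -18.2, 98.1]
contact_force: [-3.3, 1.5, -0.0]
finger_gap: 0.0104
gripper_force: 61.9
```

```bash
python3 ob.py
```

```text
12.52 [ 0.576  -0.1609  0.2006] [179.99 -18.2   98.07] F [-3.28  1.55 -0.02] M [-0.07   0.384 -0.048] q [-33.2  34.4  82.2  14.   76.1 -46.2] 0.0104 61.9
```

Call:
apply_moves([
  {"dx": -0.385, "dy": 0, "dz": 0.03, "ax": 0, "ay": 3, "az": 0},
  {"dx": -0.385, "dy": 0, "dz": 0.03, "ax": 0, "ay": 3, "az": 0},
])

```text
clock: 12.68
eef_pos: [0.577, -0.1681, 0.1975]
orientation: [180.0, -24.2, 98.1]
contact_force: [-3.6, 1.5, 0.2]
finger_gap: 0.0103
gripper_force: 61.9
```

```bash
python3 ob.py
```

```text
12.68 [ 0.577  -0.1681  0.1975] [179.99 -24.19  98.07] F [-3.62  1.51  0.22] M [-0.106  0.377  0.071] q [-35.6  36.7  79.8  17.5  81.1 -49.1] 0.0103 61.9
```

Call:
apply_moves([
  {"dx": -0.385, "dy": 0, "dz": 0.03, "ax": 0, "ay": 3, "az": 0},
  {"dx": -0.385, "dy": 0, "dz": 0.03, "ax": 0, "ay": 3, "az": 0},
])

```text
clock: 12.85
eef_pos: [0.5779, -0.1749, 0.1937]
orientation: [180.0, -30.2, 98.1]
contact_force: [-4.2, 1.4, 0.8]
finger_gap: 0.0101
gripper_force: 62.0
```

```bash
python3 ob.py
```

```text
12.85 [ 0.5779 -0.1749  0.1937] [180.   -30.17  98.07] F [-4.24  1.37  0.81] M [-0.143  0.382  0.069] q [-37.7  39.4  77.5  20.6  86.1 -51.4] 0.0101 62.0
```

Call:
apply_moves([
  {"dx": -0.385, "dy": 0, "dz": 0.03, "ax": 0, "ay": 3, "az": 0},
  {"dx": -0.385, "dy": 0, "dz": 0.03, "ax": 0, "ay": 3, "az": 0},
])

```text
clock: 13.02
eef_pos: [0.5787, -0.1813, 0.1891]
orientation: [-180.0, -36.2, 98.1]
contact_force: [-3.3, 1.2, 1.1]
finger_gap: 0.0101
gripper_force: 62.0
```

```bash
python3 ob.py
```

```text
13.02 [ 0.5787 -0.1813  0.1891] [-179.99  -36.16   98.07] F [-3.33  1.23  1.08] M [-0.141  0.393  0.121] q [-39.6  42.2  75.1  23.4  91.  -53.2] 0.0101 62.0
```

Call:
apply_moves([
  {"dx": -0.385, "dy": 0, "dz": 0.03, "ax": 0, "ay": 3, "az": 0},
  {"dx": -0.385, "dy": 0, "dz": 0.03, "ax": 0, "ay": 3, "az": 0},
])

```text
clock: 13.18
eef_pos: [0.5795, -0.1872, 0.1839]
orientation: [-180.0, -42.1, 98.1]
contact_force: [-4.1, -0.3, 1.0]
finger_gap: 0.0102
gripper_force: 62.0
```

```bash
python3 ob.py
```

```text
13.18 [ 0.5795 -0.1872  0.1839] [-179.99  -42.14   98.07] F [-4.15 -0.28  0.98] M [-0.18   0.379  0.249] q [-41.2  45.2  72.7  26.1  95.9 -54.6] 0.0102 62.0
```

Call:
apply_moves([
  {"dx": -0.385, "dy": 0, "dz": 0.03, "ax": 0, "ay": 3, "az": 0},
  {"dx": -0.385, "dy": 0, "dz": 0.03, "ax": 0, "ay": 3, "az": 0},
])

```text
clock: 13.35
eef_pos: [0.5802, -0.1925, 0.1782]
orientation: [-180.0, -48.1, 98.1]
contact_force: [-5.4, -0.0, 1.7]
finger_gap: 0.0105
gripper_force: 62.1
```

```bash
python3 ob.py
```

```text
13.35 [ 0.5802 -0.1925  0.1782] [-179.99  -48.13   98.08] F [-5.4  -0.01  1.74] M [-0.218  0.31   0.246] q [-42.6  48.4  70.3  28.7 100.6 -55.6] 0.0105 62.1
```

Call:
apply_moves([
  {"dx": -0.385, "dy": 0, "dz": 0.03, "ax": 0, "ay": 3, "az": 0},
  {"dx": -0.385, "dy": 0, "dz": 0.03, "ax": 0, "ay": 3, "az": 0},
])

```text
clock: 13.52
eef_pos: [0.5808, -0.1972, 0.1719]
orientation: [-180.0, -54.1, 98.1]
contact_force: [-4.7, 0.1, 2.1]
finger_gap: 0.0104
gripper_force: 62.1
```

```bash
python3 ob.py
```

```text
13.52 [ 0.5808 -0.1972  0.1719] [-179.99  -54.11   98.07] F [-4.65  0.1   2.13] M [-0.28   0.308  0.314] q [-43.8  51.7  68.   31.2 105.2 -56.2] 0.0104 62.1
```

Call:
apply_moves([
  {"dx": -0.385, "dy": 0, "dz": 0.03, "ax": 0, "ay": 3, "az": 0},
  {"dx": -0.385, "dy": 0, "dz": 0.03, "ax": 0, "ay": 3, "az": 0},
])

```text
clock: 13.68
eef_pos: [0.5814, -0.2011, 0.1651]
orientation: [-180.0, -60.1, 98.1]
contact_force: [-3.7, 0.4, 2.0]
finger_gap: 0.0105
gripper_force: 62.1
```

```bash
python3 ob.py
```

```text
13.68 [ 0.5814 -0.2011  0.1651] [-180.    -60.11   98.07] F [-3.69  0.36  1.96] M [-0.275  0.207  0.44 ] q [-44.7  55.   65.8  33.8 109.7 -56.5] 0.0105 62.1
```

Call:
apply_moves([
  {"dx": 0, "dy": -0.1, "dz": 0, "ax": 0, "ay": 0, "az": 0},
  {"dx": 0.385, "dy": 0, "dz": -0.01, "ax": 0, "ay": -3, "az": 0},
  {"dx": 0.385, "dy": 0, "dz": -0.01, "ax": 0, "ay": -3, "az": 0},
])

```text
clock: 13.93
eef_pos: [0.5809, -0.198, 0.1704]
orientation: [179.9, -53.8, 98.0]
contact_force: [-0.3, 0.5, -0.6]
finger_gap: 0.0104
gripper_force: 62.1
```

```bash
python3 ob.py
```

```text
13.93 [ 0.5809 -0.198   0.1704] [179.9  -53.8   97.98] F [-0.27  0.48 -0.63] M [-0.376  0.015 -0.106] q [-43.8  51.6  68.2  31.2 104.8 -56.3] 0.0104 62.1
```

Call:
apply_moves([
  {"dx": 0.385, "dy": 0, "dz": -0.01, "ax": 0, "ay": -3, "az": 0},
  {"dx": 0.385, "dy": 0, "dz": -0.01, "ax": 0, "ay": -3, "az": 0},
])

```text
clock: 14.1
eef_pos: [0.5803, -0.1932, 0.1772]
orientation: [179.9, -47.6, 98.0]
contact_force: [-0.6, -0.3, -2.7]
finger_gap: 0.0104
gripper_force: 62.0
```

```bash
python3 ob.py
```

```text
14.1 [ 0.5803 -0.1932  0.1772] [179.9  -47.6   98.04] F [-0.65 -0.26 -2.69] M [-0.724  0.109 -0.08 ] q [-42.6  48.2  70.5  28.5 100.1 -55.6] 0.0104 62.0
```

Call:
apply_moves([
  {"dx": 0.385, "dy": 0, "dz": -0.01, "ax": 0, "ay": -3, "az": 0},
  {"dx": 0.385, "dy": 0, "dz": -0.01, "ax": 0, "ay": -3, "az": 0},
])

```text
clock: 14.27
eef_pos: [0.5796, -0.1879, 0.1831]
orientation: [179.9, -41.6, 98.1]
contact_force: [-0.7, -0.0, -2.6]
finger_gap: 0.0099
gripper_force: 61.9
```

```bash
python3 ob.py
```

```text
14.27 [ 0.5796 -0.1879  0.1831] [179.89 -41.58  98.05] F [-0.69 -0.01 -2.6 ] M [-0.673  0.062 -0.201] q [-41.2  45.1  72.9  25.9  95.3 -54.6] 0.0099 61.9
```

Call:
apply_moves([
  {"dx": 0.385, "dy": 0, "dz": -0.01, "ax": 0, "ay": -3, "az": 0},
  {"dx": 0.385, "dy": 0, "dz": -0.01, "ax": 0, "ay": -3, "az": 0},
])

```text
clock: 14.43
eef_pos: [0.5788, -0.1821, 0.1884]
orientation: [179.9, -35.6, 98.1]
contact_force: [-0.4, 0.2, -4.3]
finger_gap: 0.0105
gripper_force: 61.8
```

```bash
python3 ob.py
```

```text
14.43 [ 0.5788 -0.1821  0.1884] [179.88 -35.6   98.06] F [-0.37  0.17 -4.26] M [-0.578  0.027 -0.157] q [-39.5  42.1  75.3  23.2  90.4 -53.2] 0.0105 61.8
```

Call:
apply_moves([
  {"dx": 0.385, "dy": 0, "dz": -0.01, "ax": 0, "ay": -3, "az": 0},
  {"dx": 0.385, "dy": 0, "dz": -0.01, "ax": 0, "ay": -3, "az": 0},
])

```text
clock: 14.6
eef_pos: [0.578, -0.1758, 0.193]
orientation: [179.9, -29.6, 98.1]
contact_force: [0.0, -0.3, -4.3]
finger_gap: 0.0108
gripper_force: 61.7
```

```bash
python3 ob.py
```

```text
14.6 [ 0.578  -0.1758  0.193 ] [179.87 -29.62  98.06] F [ 0.03 -0.26 -4.31] M [-0.561  0.046 -0.225] q [-37.7  39.2  77.7  20.4  85.5 -51.4] 0.0108 61.7
```

Call:
apply_moves([
  {"dx": 0.385, "dy": 0, "dz": -0.01, "ax": 0, "ay": -3, "az": 0},
  {"dx": 0.385, "dy": 0, "dz": -0.01, "ax": 0, "ay": -3, "az": 0},
])

```text
clock: 14.77
eef_pos: [0.5771, -0.1691, 0.1969]
orientation: [179.9, -23.6, 98.1]
contact_force: [0.2, -0.6, -4.6]
finger_gap: 0.0104
gripper_force: 61.6
```

```bash
python3 ob.py
```

```text
14.77 [ 0.5771 -0.1691  0.1969] [179.86 -23.64  98.05] F [ 0.22 -0.64 -4.63] M [-0.482 -0.031 -0.229] q [-35.5  36.6  80.1  17.2  80.5 -49. ] 0.0104 61.6
```

Call:
apply_moves([
  {"dx": 0.385, "dy": 0, "dz": -0.01, "ax": 0, "ay": -3, "az": 0},
  {"dx": 0.385, "dy": 0, "dz": -0.01, "ax": 0, "ay": -3, "az": 0},
])

```text
clock: 14.93
eef_pos: [0.5761, -0.162, 0.2001]
orientation: [179.8, -17.7, 98.0]
contact_force: [0.3, 0.2, -5.4]
finger_gap: 0.01
gripper_force: 61.6
```

```bash
python3 ob.py
```

```text
14.93 [ 0.5761 -0.162   0.2001] [179.84 -17.67  98.05] F [ 0.35  0.22 -5.42] M [-0.448  0.003 -0.245] q [-33.1  34.2  82.4  13.8  75.5 -46. ] 0.01 61.6
```

Call:
apply_moves([
  {"dx": 0.385, "dy": 0, "dz": -0.01, "ax": 0, "ay": -3, "az": 0},
  {"dx": 0.385, "dy": 0, "dz": -0.01, "ax": 0, "ay": -3, "az": 0},
])

```text
clock: 15.1
eef_pos: [0.5752, -0.1546, 0.2025]
orientation: [179.8, -11.7, 98.0]
contact_force: [0.3, -0.7, -6.2]
finger_gap: 0.0103
gripper_force: 61.5
```

```bash
python3 ob.py
```

```text
15.1 [ 0.5752 -0.1546  0.2025] [179.83 -11.7   98.05] F [ 0.27 -0.66 -6.16] M [-0.388 -0.018 -0.243] q [-30.5  32.2  84.7   9.8  70.6 -42.4] 0.0103 61.5
```

Call:
apply_moves([
  {"dx": 0.385, "dy": 0, "dz": -0.01, "ax": 0, "ay": -3, "az": 0},
  {"dx": 0.385, "dy": 0, "dz": -0.01, "ax": 0, "ay": -3, "az": 0},
])

```text
clock: 15.27
eef_pos: [0.5742, -0.147, 0.2042]
orientation: [179.8, -5.7, 98.0]
contact_force: [0.8, -1.7, -5.7]
finger_gap: 0.0106
gripper_force: 61.4
```

```bash
python3 ob.py
```

```text
15.27 [ 0.5742 -0.147   0.2042] [179.81  -5.72  98.04] F [ 0.85 -1.68 -5.67] M [-0.304 -0.05  -0.275] q [-27.6  30.5  86.9   5.2  65.9 -37.9] 0.0106 61.4
```

Call:
apply_moves([
  {"dx": 0.385, "dy": 0, "dz": -0.01, "ax": 0, "ay": -3, "az": 0},
  {"dx": 0.385, "dy": 0, "dz": -0.01, "ax": 0, "ay": -3, "az": 0},
])

```text
clock: 15.43
eef_pos: [0.5732, -0.1393, 0.205]
orientation: [179.8, 0.2, 98.0]
contact_force: [1.2, -1.4, -7.2]
finger_gap: 0.0103
gripper_force: 61.3
```

```bash
python3 ob.py
```

```text
15.43 [ 0.5732 -0.1393  0.205 ] [179.79   0.25  98.04] F [ 1.19 -1.36 -7.24] M [-0.29  -0.136 -0.248] q [-24.5  29.2  89.1  -0.1  61.4 -32.4] 0.0103 61.3
```

Call:
apply_moves([
  {"dx": 0.385, "dy": 0, "dz": 0.09, "ax": 0, "ay": -3, "az": 0},
  {"dx": 0.385, "dy": 0, "dz": -0.01, "ax": 0, "ay": -3, "az": 0},
])

```text
clock: 15.6
eef_pos: [0.5722, -0.1317, 0.205]
orientation: [179.8, 6.2, 98.0]
contact_force: [-0.8, -0.7, -2.3]
finger_gap: 0.0103
gripper_force: 61.9
```

```bash
python3 ob.py
```

```text
15.6 [ 0.5722 -0.1317  0.205 ] [179.76   6.24  98.02] F [-0.75 -0.69 -2.26] M [-0.058  0.152 -0.283] q [-21.1  28.3  91.1  -6.3  57.5 -25.9] 0.0103 61.9
```

Call:
apply_moves([
  {"dx": 0.385, "dy": 0, "dz": -0.01, "ax": 0, "ay": -3, "az": 0},
  {"dx": 0.385, "dy": 0, "dz": -0.01, "ax": 0, "ay": -3, "az": 0},
])

```text
clock: 15.77
eef_pos: [0.5711, -0.1239, 0.2042]
orientation: [179.7, 12.2, 98.0]
contact_force: [-0.2, -2.1, -3.5]
finger_gap: 0.0099
gripper_force: 61.9
```

```bash
python3 ob.py
```

```text
15.77 [ 0.5711 -0.1239  0.2042] [179.74  12.22  98.01] F [-0.22 -2.09 -3.46] M [-0.102  0.187 -0.262] q [-17.6  28.   92.9 -13.5  54.2 -18.2] 0.0099 61.9
```

Call:
apply_moves([
  {"dx": 0.385, "dy": 0, "dz": -0.01, "ax": 0, "ay": -3, "az": 0},
  {"dx": 0.385, "dy": 0, "dz": -0.01, "ax": 0, "ay": -3, "az": 0},
])

```text
clock: 15.93
eef_pos: [0.5701, -0.1163, 0.2026]
orientation: [179.7, 18.2, 98.0]
contact_force: [0.0, -2.0, -2.5]
finger_gap: 0.0102
gripper_force: 61.9
```

```bash
python3 ob.py
```

```text
15.93 [ 0.5701 -0.1163  0.2026] [179.72  18.19  97.99] F [ 0.02 -2.04 -2.54] M [-0.042  0.199 -0.284] q [-14.1  28.2  94.6 -21.4  51.9  -9.6] 0.0102 61.9
```

Call:
apply_moves([
  {"dx": 0.385, "dy": 0, "dz": -0.01, "ax": 0, "ay": -3, "az": 0},
  {"dx": 0.385, "dy": 0, "dz": -0.01, "ax": 0, "ay": -3, "az": 0},
])

```text
clock: 16.1
eef_pos: [0.5692, -0.109, 0.2002]
orientation: [179.7, 24.2, 98.0]
contact_force: [0.4, -2.6, -2.4]
finger_gap: 0.0103
gripper_force: 61.9
```

```bash
python3 ob.py
```

```text
16.1 [ 0.5692 -0.109   0.2002] [179.7   24.17  97.97] F [ 0.37 -2.61 -2.43] M [ 0.034  0.21  -0.25 ] q [-10.5  28.9  96.1 -30.   50.7  -0.1] 0.0103 61.9
```

Call:
apply_moves([
  {"dx": 0.385, "dy": 0, "dz": -0.01, "ax": 0, "ay": -3, "az": 0},
  {"dx": 0.385, "dy": 0, "dz": -0.01, "ax": 0, "ay": -3, "az": 0},
])

```text
clock: 16.27
eef_pos: [0.5682, -0.1019, 0.197]
orientation: [179.7, 30.1, 97.9]
contact_force: [0.5, -1.1, -2.6]
finger_gap: 0.0107
gripper_force: 61.9
```

```bash
python3 ob.py
```

```text
16.27 [ 0.5682 -0.1019  0.197 ] [179.68  30.15  97.95] F [ 0.48 -1.06 -2.64] M [ 0.103  0.2   -0.265] q [ -6.9  30.2  97.4 -38.7  50.7   9.7] 0.0107 61.9
```

Call:
apply_moves([
  {"dx": 0.385, "dy": 0, "dz": -0.01, "ax": 0, "ay": -3, "az": 0},
  {"dx": 0.385, "dy": 0, "dz": -0.01, "ax": 0, "ay": -3, "az": 0},
])

```text
clock: 16.43
eef_pos: [0.5673, -0.0952, 0.1932]
orientation: [179.7, 36.1, 97.9]
contact_force: [-0.1, -2.0, -1.7]
finger_gap: 0.0099
gripper_force: 61.9
```

```bash
python3 ob.py
```

```text
16.43 [ 0.5673 -0.0952  0.1932] [179.66  36.13  97.92] F [-0.13 -2.05 -1.75] M [ 0.079  0.217 -0.309] q [ -3.5  31.9  98.4 -47.1  52.   19.2] 0.0099 61.9
```

Call:
apply_moves([
  {"dx": 0.385, "dy": 0, "dz": -0.01, "ax": 0, "ay": -3, "az": 0},
  {"dx": 0.385, "dy": 0, "dz": -0.01, "ax": 0, "ay": -3, "az": 0},
])

```text
clock: 16.6
eef_pos: [0.5665, -0.0888, 0.1886]
orientation: [179.6, 42.1, 97.9]
contact_force: [1.5, -2.1, -1.5]
finger_gap: 0.0103
gripper_force: 62.0
```

```bash
python3 ob.py
```

```text
16.6 [ 0.5665 -0.0888  0.1886] [179.63  42.11  97.89] F [ 1.47 -2.06 -1.49] M [ 0.213  0.192 -0.275] q [ -0.3  34.2  99.2 -54.7  54.3  28.2] 0.0103 62.0
```

```bash
cat > est2.py <<'E'
from h import *
import json,glob,sys
a=np.array([np.cos(np.radians(8)),np.sin(np.radians(8)),0]); b=np.array([-a[1],a[0],0])
hub=np.array([-.21375,.1302])
def load_log(fn,skip,off):
    L=[json.loads(l) for l in open(fn)][skip:]
    p=np.array([o['eef_pos'] for o in L]); F=np.array([o['contact_force'] for o in L]); M=np.array([o['torque'] for o in L])
    Rm=R.from_euler('xyz',[o['orientation'] for o in L],degrees=True).as_matrix(); tx,tz=Rm[:,:,0],Rm[:,:,2]
    th=np.degrees(np.arctan2(-(p@b-hub[0]),p[:,2]-hub[1]))
    tool=np.degrees(np.arctan2(tx[:,2],tx@b)) # + = drum +
    up=-tz; 
    s=np.sign(np.gradient(th)); 
    return dict(th=th,tool=tool,drum=th+off,s=s,Ft=-(F*tx).sum(1),Fr=(F*up).sum(1),Mx=M@a,
       x0=((p@b-hub[0])[:,None]*b+(p[:,2]-hub[1])[:,None]*np.array([0,0,1]),F,tz))
G1=load_log('log1.jsonl',3,0.); e1=G1['th'][-1]
f=load_log('free.jsonl',0,0); G2s=f['th'][-1]
print('end1',e1,'grasp2 start',G2s)
G2=load_log('log2.jsonl',0,e1-G2s)
GG=[G1,G2]
if len(sys.argv)>1:
    f=load_log('grasp3.jsonl',0,0); GG.append(load_log('log3.jsonl',0,G2['drum'][-1]-f['th'][-1]))
cat=lambda k:np.concatenate([g[k] for g in GG])
dr,s,Ft,Fr,Mx,tool,th=[cat(k) for k in('drum','s','Ft','Fr','Mx','tool','th')]
use=np.ones(len(dr),bool)
for i in range(1,len(s)): 
    if s[i]!=s[i-1]: use[max(i-0,0)]=0   # just after reversal
def xr(w):  # torque about hub from F at TCP
    return np.concatenate([np.cross(g['x0'][0],g['x0'][1])@a for g in GG])
base=xr(0); d=np.radians(dr)
for Lref in (None,.13,.15,.17,.19):
  for kfree in (0,1):
    T=Mx+base+(0 if kfree else .45*np.sin(np.radians(tool)))
    X=[np.sin(d),np.cos(d),-s]
    if kfree: X.append(-np.sin(np.radians(tool)))
    if Lref is None: X.append(-Ft)
    else: T=T+Lref*Ft
    X=np.array(X).T
    c=np.linalg.lstsq(X[use],T[use],rcond=None)[0]; e=(T-X@c)[use]
    print(Lref,kfree,'A %.3f phi0 %.1f drag %.3f'%(np.hypot(*c[:2]),np.degrees(np.arctan2(c[1],c[0])),c[2]),c[3:].round(3),'rms %.3f'%e.std())
print('drum now',dr[-1],'tool',tool[-1],'th',th[-1])
T=Mx+base+.45*np.sin(np.radians(tool))+.16*Ft
print(np.c_[dr,s,T+.24*s].round(2).tolist())
E
python3 est2.py
```

```text
end1 59.69194924135344 grasp2 start 3.0307699084618243
None 0 A 0.157 phi0 -124.5 drag 0.214 [0.142] rms 0.109
None 1 A 0.158 phi0 -99.2 drag 0.180 [0.592 0.134] rms 0.104
0.13 0 A 0.156 phi0 -130.2 drag 0.204 [] rms 0.110
0.13 1 A 0.157 phi0 -99.3 drag 0.176 [0.599] rms 0.104
0.15 0 A 0.158 phi0 -120.6 drag 0.221 [] rms 0.110
0.15 1 A 0.165 phi0 -98.9 drag 0.200 [0.56] rms 0.106
0.17 0 A 0.165 phi0 -111.5 drag 0.238 [] rms 0.116
0.17 1 A 0.172 phi0 -98.4 drag 0.224 [0.52] rms 0.115
0.19 0 A 0.176 phi0 -103.4 drag 0.255 [] rms 0.128
0.19 1 A 0.180 phi0 -98.0 drag 0.249 [0.481] rms 0.128
drum now 17.879384321216733 tool -42.107299997186445 th -38.78179501167489
[[-4.71, -1.0, 0.03], [-10.81, -1.0, -0.33], [-16.7, -1.0, -0.13], [-22.54, -1.0, -0.13], [-28.39, -1.0, -0.21], [-34.29, -1.0, -0.2], [-40.18, -1.0, -0.09], [-46.12, -1.0, 0.03], [-40.84, 1.0, -0.1], [-34.63, 1.0, 0.02], [-28.74, 1.0, -0.06], [-22.87, 1.0, 0.02], [-17.06, 1.0, -0.12], [-11.25, 1.0, 0.03], [-5.4, 1.0, 0.06], [0.43, 1.0, -0.13], [6.16, 1.0, -0.23], [12.17, 1.0, -0.34], [18.15, 1.0, -0.05], [24.05, 1.0, -0.24], [30.03, 1.0, -0.31], [35.95, 1.0, -0.34], [41.89, 1.0, -0.2], [47.84, 1.0, -0.13], [53.78, 1.0, -0.13], [59.69, 1.0, -0.02], [64.5, 1.0, -0.11], [70.71, 1.0, -0.02], [76.75, 1.0, -0.08], [82.79, 1.0, -0.08], [88.81, 1.0, -0.11], [94.84, 1.0, -0.05], [100.85, 1.0, 0.21], [106.86, 1.0, -0.02], [112.9, 1.0, -0.14], [118.91, 1.0, -0.12], [114.21, -1.0, -0.19], [107.8, -1.0, -0.11], [101.73, -1.0, -0.2], [95.68, -1.0, 0.01], [89.68, -1.0, 0.0], [83.7, -1.0, 0.06], [77.69, -1.0, -0.18], [71.66, -1.0, -0.06], [65.67, -1.0, 0.07], [59.69, -1.0, -0.17], [53.8, -1.0, -0.24], [47.79, -1.0, -0.1], [41.78, -1.0, -0.12], [35.83, -1.0, -0.02], [29.85, -1.0, -0.41], [23.87, -1.0, -0.25], [17.88, -1.0, -0.14]]
```

```bash
python3 look.py w5; sed -i 's/log2.jsonl/free2.jsonl/' ob.py
```

```text
16.6 [ 0.5665 -0.0888  0.1886] [179.63  42.11  97.89] [ -0.3  34.2  99.2 -54.7  54.3  28.2] [ 1.47 -2.06 -1.49] [ 0.213  0.192 -0.275]
```

Call:
apply_moves([
  {"dx": 0, "dy": 0, "dz": 0, "ax": 0, "ay": 0, "az": 0},
  {"dx": 0, "dy": 0, "dz": 0, "ax": 0, "ay": 0, "az": 0},
  {"dx": 0, "dy": 0, "dz": 0, "ax": 0, "ay": 0, "az": 0},
], gripper=4.0)

```text
clock: 16.9
eef_pos: [0.5655, -0.0899, 0.1879]
orientation: [179.9, 41.9, 97.9]
contact_force: [-0.2, 0.2, -0.1]
finger_gap: 0.0397
gripper_force: 0.0
```

Call:
apply_moves([
  {"dx": 0, "dy": 0, "dz": -1.5, "ax": 0, "ay": 0, "az": 0},
  {"dx": 0, "dy": 0, "dz": -1.5, "ax": 0, "ay": 0, "az": 0},
  {"dx": 0.4, "dy": 0, "dz": 0, "ax": 0, "ay": 0, "az": 0},
  {"dx": 0, "dy": 0, "dz": 0, "ax": 0, "ay": 0, "az": 0},
])

```text
clock: 17.23
eef_pos: [0.5622, -0.0669, 0.2074]
orientation: [179.8, 41.9, 97.9]
contact_force: [-0.1, 0.5, -0.7]
finger_gap: 0.0397
gripper_force: 0.0
```

```bash
python3 ob.py
```

```text
17.23 [ 0.5622 -0.0669  0.2074] [179.85  41.94  97.93] F [-0.11  0.49 -0.7 ] M [ 0.344  0.11  -0.041] q [  2.   32.5  98.2 -52.1  57.3  26.7] 0.0397 0.0
```

Call:
apply_moves([
  {"dx": -0.915, "dy": 0, "dz": 0.04, "ax": 0, "ay": 5, "az": 0},
  {"dx": -0.915, "dy": 0, "dz": 0.04, "ax": 0, "ay": 5, "az": 0},
])

```text
clock: 17.4
eef_pos: [0.5632, -0.0805, 0.2163]
orientation: [-179.8, 31.7, 98.3]
contact_force: [0.5, 0.2, -0.8]
finger_gap: 0.0402
gripper_force: 0.0
```

```bash
python3 ob.py
```

```text
17.4 [ 0.5632 -0.0805  0.2163] [-179.79   31.71   98.32] F [ 0.51  0.25 -0.81] M [0.199 0.014 0.011] q [ -3.9  28.8  96.8 -39.3  54.3  11.3] 0.0402 0.0
```

Call:
apply_moves([
  {"dx": -0.915, "dy": 0, "dz": 0.04, "ax": 0, "ay": 5, "az": 0},
  {"dx": -0.915, "dy": 0, "dz": 0.04, "ax": 0, "ay": 5, "az": 0},
])

```text
clock: 17.57
eef_pos: [0.5663, -0.0981, 0.2264]
orientation: [179.9, 21.8, 98.0]
contact_force: [-0.7, -0.8, -0.6]
finger_gap: 0.0402
gripper_force: 0.0
```

```bash
python3 ob.py
```

```text
17.57 [ 0.5663 -0.0981  0.2264] [179.94  21.75  98.05] F [-0.7  -0.75 -0.56] M [0.179 0.063 0.022] q [-10.5  26.4  94.4 -25.5  54.7  -4.5] 0.0402 0.0
```

Call:
apply_moves([
  {"dx": -0.915, "dy": 0, "dz": 0.04, "ax": 0, "ay": 5, "az": 0},
  {"dx": -0.915, "dy": 0, "dz": 0.04, "ax": 0, "ay": 5, "az": 0},
])

```text
clock: 17.73
eef_pos: [0.5687, -0.116, 0.2321]
orientation: [179.9, 11.8, 98.0]
contact_force: [0.6, 0.0, -2.0]
finger_gap: 0.0399
gripper_force: 0.0
```

```bash
python3 ob.py
```

```text
17.73 [ 0.5687 -0.116   0.2321] [179.91  11.77  97.99] F [ 0.56  0.   -2.04] M [0.108 0.057 0.041] q [-17.1  25.8  91.5 -12.5  58.2 -18.9] 0.0399 0.0
```

Call:
apply_moves([
  {"dx": -0.915, "dy": 0, "dz": 0.04, "ax": 0, "ay": 5, "az": 0},
  {"dx": -0.915, "dy": 0, "dz": 0.04, "ax": 0, "ay": 5, "az": 0},
])

```text
clock: 17.9
eef_pos: [0.5712, -0.1343, 0.2343]
orientation: [179.9, 1.8, 98.0]
contact_force: [1.1, 0.0, -0.1]
finger_gap: 0.04
gripper_force: 0.0
```

```bash
python3 ob.py; python3 look.py w6; python3 fit.py w6
```

```text
17.9 [ 0.5712 -0.1343  0.2343] [179.9    1.78  97.97] F [ 1.07  0.01 -0.08] M [0.01  0.021 0.038] q [-23.4  26.8  88.1  -1.6  64.1 -30.7] 0.04 0.0
17.9 [ 0.5712 -0.1343  0.2343] [179.9    1.78  97.97] [-23.4  26.8  88.1  -1.6  64.1 -30.7] [ 1.07  0.01 -0.08] [0.01  0.021 0.038]
axis tool x,z [0.00277851 0.10516172] 0.0023247116753947134 2077
0 0.05 y edges [0.0006 0.0081] mean 0.004362661791143868
0.05 0.09 y edges [0.0005 0.0081] mean 0.004335462760945482
```

Call:
apply_moves([
  {"dx": -0.915, "dy": 0, "dz": 0.04, "ax": 0, "ay": 5, "az": 0},
  {"dx": -0.915, "dy": 0, "dz": 0.04, "ax": 0, "ay": 5, "az": 0},
])

```text
clock: 18.12
eef_pos: [0.5733, -0.1515, 0.2329]
orientation: [180.0, -8.2, 98.0]
contact_force: [0.7, -0.3, -0.2]
finger_gap: 0.0399
gripper_force: 0.0
```

```bash
python3 ob.py
```

```text
18.12 [ 0.5733 -0.1515  0.2329] [179.98  -8.21  98.02] F [ 0.69 -0.35 -0.19] M [-0.099 -0.032 -0.008] q [-29.   29.2  84.3   6.9  71.5 -39.5] 0.0399 0.0
```

Call:
apply_moves([
  {"dx": -0.915, "dy": 0, "dz": 0.04, "ax": 0, "ay": 5, "az": 0},
  {"dx": -0.915, "dy": 0, "dz": 0.04, "ax": 0, "ay": 5, "az": 0},
])

```text
clock: 18.28
eef_pos: [0.5761, -0.1702, 0.2288]
orientation: [180.0, -18.2, 98.0]
contact_force: [0.9, -0.2, -0.6]
finger_gap: 0.0396
gripper_force: 0.0
```

```bash
python3 ob.py
```

```text
18.28 [ 0.5761 -0.1702  0.2288] [179.95 -18.18  97.95] F [ 0.93 -0.2  -0.58] M [-0.119  0.011 -0.009] q [-33.9  32.8  80.2  13.7  79.7 -45.8] 0.0396 0.0
```

Call:
apply_moves([
  {"dx": -0.915, "dy": 0, "dz": 0.04, "ax": 0, "ay": 5, "az": 0},
  {"dx": -0.915, "dy": 0, "dz": 0.04, "ax": 0, "ay": 5, "az": 0},
])

```text
clock: 18.45
eef_pos: [0.5784, -0.1871, 0.2213]
orientation: [180.0, -28.2, 97.9]
contact_force: [0.2, 0.0, 0.6]
finger_gap: 0.0395
gripper_force: 0.0
```

```bash
python3 ob.py
```

```text
18.45 [ 0.5784 -0.1871  0.2213] [179.98 -28.18  97.92] F [0.16 0.01 0.59] M [-0.213 -0.045 -0.036] q [-38.   37.3  75.9  19.2  88.  -50.2] 0.0395 0.0
```

Call:
apply_moves([
  {"dx": -0.915, "dy": 0, "dz": 0.04, "ax": 0, "ay": 5, "az": 0},
  {"dx": -0.915, "dy": 0, "dz": 0.04, "ax": 0, "ay": 5, "az": 0},
])

```text
clock: 18.62
eef_pos: [0.5805, -0.2024, 0.2111]
orientation: [-180.0, -38.2, 97.9]
contact_force: [-0.4, -0.1, -0.6]
finger_gap: 0.04
gripper_force: 0.0
```

```bash
python3 ob.py
```

```text
18.62 [ 0.5805 -0.2024  0.2111] [-179.99  -38.18   97.89] F [-0.38 -0.11 -0.58] M [-0.285 -0.062 -0.018] q [-41.3  42.5  71.5  24.   96.2 -53.1] 0.04 0.0
```

Call:
apply_moves([
  {"dx": -0.915, "dy": 0, "dz": 0.04, "ax": 0, "ay": 5, "az": 0},
  {"dx": -0.915, "dy": 0, "dz": 0.04, "ax": 0, "ay": 5, "az": 0},
])

```text
clock: 18.78
eef_pos: [0.5823, -0.2156, 0.1984]
orientation: [-180.0, -48.2, 97.9]
contact_force: [0.9, -0.7, -0.7]
finger_gap: 0.04
gripper_force: 0.0
```

```bash
python3 ob.py
```

```text
18.78 [ 0.5823 -0.2156  0.1984] [-179.96  -48.18   97.86] F [ 0.93 -0.75 -0.66] M [-0.374 -0.103 -0.017] q [-43.8  48.1  67.2  28.4 104.1 -54.7] 0.04 0.0
```

Call:
apply_moves([
  {"dx": -0.915, "dy": 0, "dz": 0.04, "ax": 0, "ay": 5, "az": 0},
  {"dx": -0.915, "dy": 0, "dz": 0.04, "ax": 0, "ay": 5, "az": 0},
  {"dx": 0, "dy": 0, "dz": 0, "ax": 0, "ay": 0, "az": 0},
])

```text
clock: 19.03
eef_pos: [0.582, -0.2271, 0.1776]
orientation: [-179.1, -58.4, 97.0]
contact_force: [-0.5, -0.6, -1.9]
finger_gap: 0.0401
gripper_force: 0.0
```

```bash
python3 ob.py; python3 look.py w7
```

```text
19.03 [ 0.582  -0.2271  0.1776] [-179.11  -58.4    96.96] F [-0.51 -0.59 -1.94] M [-0.467 -0.046  0.012] q [-45.9  54.5  63.2  32.6 111.5 -55.3] 0.0401 0.0
19.0333 [ 0.582  -0.2271  0.1776] [-179.11  -58.4    96.96] [-45.9  54.5  63.2  32.6 111.5 -55.3] [-0.51 -0.59 -1.94] [-0.467 -0.046  0.012]
```

```bash
python3 - <<'E'
from h import *
from scipy.optimize import least_squares
import json
for n in('w6','w7'):
    d=load(n+'.npz'); P=cloud(d,d['mount']); px=d['pixels'].astype(int)
    m=(d['depth']>0)&(abs(P[...,1]-.003)<.011)&(abs(P[...,0])<.11)&(P[...,2]>-.01)&(P[...,2]<.115)
    m[:,:240]=0; m[:,280:]=0; m[235:]=0
    Q=P[m]; f=least_squares(lambda p:np.hypot(Q[:,0]-p[0],Q[:,2]-p[1])-.091,[0,.1],loss='soft_l1',f_scale=.002)
    g=abs(f.fun)<.006; q=Q[g]; 
    h,e=np.histogram(q[:,1],np.arange(-.01,.016,.001)); print(n,f.x,g.sum(),dict(zip((e[:-1]*1000).round(),h)))
M=[];S=[]
for fn in('free.jsonl','free2.jsonl'):
    for l in list(open(fn)):
        o=json.loads(l)
        if o['gripper_force']>1: continue
        M.append(np.array(o['torque'])@[np.cos(np.radians(8)),np.sin(np.radians(8)),0]); S.append(-np.sin(np.radians(-o['orientation'][1])))
M=np.array(M);S=np.array(S); A=np.c_[S,np.ones(len(S))]; print('K',np.linalg.lstsq(A,M,rcond=None)[0], (M@S)/(S@S),(M-S*(M@S)/(S@S)).std())
E
```

```text
w6 [0.00205543 0.10648467] 3267 {np.float64(-10.0): np.int64(0), np.float64(-9.0): np.int64(0), np.float64(-8.0): np.int64(0), np.float64(-7.0): np.int64(0), np.float64(-6.0): np.int64(0), np.float64(-5.0): np.int64(0), np.float64(-4.0): np.int64(147), np.float64(-3.0): np.int64(273), np.float64(-2.0): np.int64(316), np.float64(-1.0): np.int64(243), np.float64(-0.0): np.int64(239), np.float64(1.0): np.int64(326), np.float64(2.0): np.int64(285), np.float64(3.0): np.int64(226), np.float64(4.0): np.int64(292), np.float64(5.0): np.int64(277), np.float64(6.0): np.int64(304), np.float64(7.0): np.int64(232), np.float64(8.0): np.int64(107), np.float64(9.0): np.int64(0), np.float64(10.0): np.int64(0), np.float64(11.0): np.int64(0), np.float64(12.0): np.int64(0), np.float64(13.0): np.int64(0), np.float64(14.0): np.int64(0)}
w7 [0.00771403 0.10572343] 3441 {np.float64(-10.0): np.int64(0), np.float64(-9.0): np.int64(0), np.float64(-8.0): np.int64(0), np.float64(-7.0): np.int64(0), np.float64(-6.0): np.int64(0), np.float64(-5.0): np.int64(0), np.float64(-4.0): np.int64(0), np.float64(-3.0): np.int64(150), np.float64(-2.0): np.int64(314), np.float64(-1.0): np.int64(330), np.float64(-0.0): np.int64(173), np.float64(1.0): np.int64(341), np.float64(2.0): np.int64(330), np.float64(3.0): np.int64(292), np.float64(4.0): np.int64(257), np.float64(5.0): np.int64(286), np.float64(6.0): np.int64(308), np.float64(7.0): np.int64(318), np.float64(8.0): np.int64(245), np.float64(9.0): np.int64(97), np.float64(10.0): np.int64(0), np.float64(11.0): np.int64(0), np.float64(12.0): np.int64(0), np.float64(13.0): np.int64(0), np.float64(14.0): np.int64(0)}
K [0.49091849 0.00144692] 0.48972811626598606 0.031596324696677336
```

```bash
sed -i 's/free2.jsonl/grasp3.jsonl/' ob.py
```

Call:
apply_moves([
  {"dx": 0.7, "dy": 0.2, "dz": 0.5, "ax": 0, "ay": 0, "az": 0},
  {"dx": 0, "dy": 0, "dz": 1.0, "ax": 0, "ay": 0, "az": 0},
  {"dx": 0, "dy": 0, "dz": 1.0, "ax": 0, "ay": 0, "az": 0},
  {"dx": 0, "dy": 0, "dz": 0.6, "ax": 0, "ay": 0, "az": 0},
  {"dx": 0, "dy": 0, "dz": 0, "ax": 0, "ay": 0, "az": 0},
])

```text
clock: 19.5
eef_pos: [0.5815, -0.192, 0.1749]
orientation: [-179.9, -58.0, 98.1]
contact_force: [-0.6, 0.2, 0.1]
finger_gap: 0.0395
gripper_force: 0.0
```

Call:
apply_moves([
  {"dx": 0, "dy": 0, "dz": 0, "ax": 0, "ay": 0, "az": 0},
  {"dx": 0, "dy": 0, "dz": 0, "ax": 0, "ay": 0, "az": 0},
  {"dx": 0, "dy": 0, "dz": 0, "ax": 0, "ay": 0, "az": 0},
  {"dx": 0, "dy": 0, "dz": 0, "ax": 0, "ay": 0, "az": 0},
  {"dx": 0, "dy": 0, "dz": 0, "ax": 0, "ay": 0, "az": 0},
], gripper=0, newtons=60)

```text
clock: 19.92
eef_pos: [0.5805, -0.1951, 0.1749]
orientation: [-179.7, -58.1, 97.9]
contact_force: [-5.2, 0.5, 1.8]
finger_gap: 0.0106
gripper_force: 62.2
```

```bash
python3 ob.py; sed -i 's/grasp3.jsonl/log3.jsonl/' ob.py
```

```text
19.92 [ 0.5805 -0.1951  0.1749] [-179.71  -58.11   97.86] F [-5.22  0.46  1.76] M [-0.092  0.441  0.494] q [-44.2  53.1  67.   33.1 108.4 -56. ] 0.0106 62.2
```

```bash
sed -i 's/^print.*/print("F",np.round(o["contact_force"],1),"M",round(o["torque"][0],2),"q4",round(o["q"][3],0))/' ob.py
```

Call:
apply_moves([
  {"dx": 0, "dy": -0.2, "dz": 0, "ax": 0, "ay": 0, "az": 0},
  {"dx": 0.39, "dy": 0, "dz": 0.04, "ax": 0, "ay": -3, "az": 0},
  {"dx": 0.39, "dy": 0, "dz": 0.04, "ax": 0, "ay": -3, "az": 0},
])

```text
clock: 20.17
eef_pos: [0.5799, -0.1905, 0.1804]
orientation: [179.8, -52.0, 98.0]
contact_force: [0.6, 1.4, 0.7]
finger_gap: 0.0105
gripper_force: 61.9
```

```bash
python3 ob.py
```

```text
F [0.6 1.4 0.7] M 0.15 q4 31.0
```

Call:
apply_moves([
  {"dx": 0.39, "dy": 0, "dz": 0.04, "ax": 0, "ay": -3, "az": 0},
  {"dx": 0.39, "dy": 0, "dz": 0.04, "ax": 0, "ay": -3, "az": 0},
])

```text
clock: 20.33
eef_pos: [0.5791, -0.1848, 0.1862]
orientation: [179.9, -45.9, 98.0]
contact_force: [0.6, 2.0, 0.1]
finger_gap: 0.0106
gripper_force: 61.8
```

```bash
python3 ob.py
```

```text
F [0.6 2.  0.1] M -0.01 q4 28.0
```

Call:
apply_moves([
  {"dx": 0.39, "dy": 0, "dz": 0.04, "ax": 0, "ay": -3, "az": 0},
  {"dx": 0.39, "dy": 0, "dz": 0.04, "ax": 0, "ay": -3, "az": 0},
])

```text
clock: 20.5
eef_pos: [0.5783, -0.1787, 0.1911]
orientation: [179.9, -39.9, 98.0]
contact_force: [0.3, 1.8, -0.8]
finger_gap: 0.0105
gripper_force: 61.8
```

```bash
python3 ob.py
```

```text
F [ 0.3  1.8 -0.8] M -0.0 q4 25.0
```

Call:
apply_moves([
  {"dx": 0.39, "dy": 0, "dz": 0.04, "ax": 0, "ay": -3, "az": 0},
  {"dx": 0.39, "dy": 0, "dz": 0.04, "ax": 0, "ay": -3, "az": 0},
])

```text
clock: 20.67
eef_pos: [0.5774, -0.1721, 0.1954]
orientation: [179.9, -33.9, 98.0]
contact_force: [0.4, 1.3, -0.2]
finger_gap: 0.0102
gripper_force: 61.8
```

```bash
python3 ob.py
```

```text
F [ 0.4  1.3 -0.2] M -0.01 q4 23.0
```

Call:
apply_moves([
  {"dx": 0.39, "dy": 0, "dz": 0.04, "ax": 0, "ay": -3, "az": 0},
  {"dx": 0.39, "dy": 0, "dz": 0.04, "ax": 0, "ay": -3, "az": 0},
])

```text
clock: 20.83
eef_pos: [0.5765, -0.1651, 0.1989]
orientation: [179.9, -27.9, 98.0]
contact_force: [1.6, 1.6, -2.0]
finger_gap: 0.0102
gripper_force: 61.8
```

```bash
python3 ob.py
```

```text
F [ 1.6  1.6 -2. ] M 0.03 q4 20.0
```

Call:
apply_moves([
  {"dx": 0.39, "dy": 0, "dz": 0.04, "ax": 0, "ay": -3, "az": 0},
  {"dx": 0.39, "dy": 0, "dz": 0.04, "ax": 0, "ay": -3, "az": 0},
])

```text
clock: 21.0
eef_pos: [0.5756, -0.1579, 0.2017]
orientation: [179.9, -21.9, 98.0]
contact_force: [1.8, 1.9, -1.8]
finger_gap: 0.0103
gripper_force: 61.7
```

```bash
python3 ob.py
```

```text
F [ 1.8  1.9 -1.8] M 0.07 q4 16.0
```

Call:
apply_moves([
  {"dx": 0.39, "dy": 0, "dz": 0.04, "ax": 0, "ay": -3, "az": 0},
  {"dx": 0.39, "dy": 0, "dz": 0.04, "ax": 0, "ay": -3, "az": 0},
])

```text
clock: 21.17
eef_pos: [0.5746, -0.1503, 0.2036]
orientation: [179.8, -15.9, 98.0]
contact_force: [0.8, 0.4, -2.1]
finger_gap: 0.0105
gripper_force: 61.7
```

```bash
python3 ob.py
```

```text
F [ 0.8  0.4 -2.1] M 0.11 q4 13.0
```

Call:
apply_moves([
  {"dx": 0.39, "dy": 0, "dz": 0.04, "ax": 0, "ay": -3, "az": 0},
  {"dx": 0.39, "dy": 0, "dz": 0.04, "ax": 0, "ay": -3, "az": 0},
])

```text
clock: 21.33
eef_pos: [0.5735, -0.1426, 0.2048]
orientation: [179.8, -9.9, 98.0]
contact_force: [0.7, 0.8, -2.3]
finger_gap: 0.0104
gripper_force: 61.7
```

```bash
python3 ob.py
```

```text
F [ 0.7  0.8 -2.3] M 0.14 q4 9.0
```

Call:
apply_moves([
  {"dx": 0.39, "dy": 0, "dz": 0.04, "ax": 0, "ay": -3, "az": 0},
  {"dx": 0.39, "dy": 0, "dz": 0.04, "ax": 0, "ay": -3, "az": 0},
])

```text
clock: 21.5
eef_pos: [0.5725, -0.1349, 0.2052]
orientation: [179.8, -3.9, 97.9]
contact_force: [0.7, 1.2, -3.6]
finger_gap: 0.0105
gripper_force: 61.6
```

```bash
python3 ob.py
```

```text
F [ 0.7  1.2 -3.6] M 0.2 q4 4.0
```

Call:
apply_moves([
  {"dx": 0.39, "dy": 0, "dz": 0.04, "ax": 0, "ay": -3, "az": 0},
  {"dx": 0.39, "dy": 0, "dz": 0.04, "ax": 0, "ay": -3, "az": 0},
])

```text
clock: 21.67
eef_pos: [0.5715, -0.1271, 0.2047]
orientation: [179.8, 2.1, 97.9]
contact_force: [1.1, -1.0, -1.9]
finger_gap: 0.0104
gripper_force: 61.6
```

```bash
python3 ob.py; tail -1 log3.jsonl | cut -c1-600
```

```text
F [ 1.1 -1.  -1.9] M 0.15 q4 -2.0
{"clock": 21.6667, "q": [-22.56946120116971, 28.661372267077994, 90.19131992652906, -2.0187394359939534, 59.908928908148496, -29.519251638172136], "dq": [19.86994780076594, -5.145216970383799, 12.471446665679693, -35.859895457614016, -25.087792312856163, 36.86116323513364], "effort": [-1.5142089128494263, -42.33747482299805, -16.44460916519165, 0.052649943390861154, 0.32244603149592876, -0.6593470461666584], "eef_pos": [0.5715063583564638, -0.12712492537221942, 0.20470654230074872], "orientation": [179.80692266699398, 2.141225321422534, 97.93953057964798], "contact_force": [1.0901738522825957,
```

Continuing the stroke to about -48°, then refitting.

Call:
apply_moves([
  {"dx": 0.39, "dy": 0, "dz": 0.04, "ax": 0, "ay": -3, "az": 0},
  {"dx": 0.39, "dy": 0, "dz": 0.04, "ax": 0, "ay": -3, "az": 0},
])

```text
clock: 21.83
eef_pos: [0.5705, -0.1195, 0.2034]
orientation: [179.8, 8.1, 97.9]
contact_force: [1.8, -0.5, -3.4]
finger_gap: 0.0101
gripper_force: 61.6
```

```bash
python3 ob.py
```

```text
F [ 1.8 -0.5 -3.4] M 0.15 q4 -9.0
```

Call:
apply_moves([
  {"dx": 0.39, "dy": 0, "dz": 0.04, "ax": 0, "ay": -3, "az": 0},
  {"dx": 0.39, "dy": 0, "dz": 0.04, "ax": 0, "ay": -3, "az": 0},
])

```text
clock: 22.0
eef_pos: [0.5695, -0.112, 0.2014]
orientation: [179.8, 14.1, 97.9]
contact_force: [1.6, -1.9, -2.8]
finger_gap: 0.0101
gripper_force: 61.6
```

```bash
python3 ob.py
```

```text
F [ 1.6 -1.9 -2.8] M 0.2 q4 -16.0
```

Call:
apply_moves([
  {"dx": 0.39, "dy": 0, "dz": 0.04, "ax": 0, "ay": -3, "az": 0},
  {"dx": 0.39, "dy": 0, "dz": 0.04, "ax": 0, "ay": -3, "az": 0},
])

```text
clock: 22.17
eef_pos: [0.5686, -0.1047, 0.1985]
orientation: [179.8, 20.1, 97.9]
contact_force: [1.1, -2.4, -4.4]
finger_gap: 0.0101
gripper_force: 61.6
```

```bash
python3 ob.py
```

```text
F [ 1.1 -2.4 -4.4] M 0.26 q4 -24.0
```

Call:
apply_moves([
  {"dx": 0.39, "dy": 0, "dz": 0.04, "ax": 0, "ay": -3, "az": 0},
  {"dx": 0.39, "dy": 0, "dz": 0.04, "ax": 0, "ay": -3, "az": 0},
])

```text
clock: 22.33
eef_pos: [0.5677, -0.0978, 0.1949]
orientation: [179.7, 26.1, 97.9]
contact_force: [1.6, -2.4, -2.5]
finger_gap: 0.0104
gripper_force: 61.6
```

```bash
python3 ob.py
```

```text
F [ 1.6 -2.4 -2.5] M 0.26 q4 -33.0
```

Call:
apply_moves([
  {"dx": 0.39, "dy": 0, "dz": 0.04, "ax": 0, "ay": -3, "az": 0},
  {"dx": 0.39, "dy": 0, "dz": 0.04, "ax": 0, "ay": -3, "az": 0},
])

```text
clock: 22.5
eef_pos: [0.5668, -0.0913, 0.1906]
orientation: [179.7, 32.1, 97.9]
contact_force: [2.7, -2.3, -1.9]
finger_gap: 0.0104
gripper_force: 61.6
```

```bash
python3 ob.py
```

```text
F [ 2.7 -2.3 -1.9] M 0.25 q4 -42.0
```

Call:
apply_moves([
  {"dx": 0.39, "dy": 0, "dz": 0.04, "ax": 0, "ay": -3, "az": 0},
  {"dx": 0.39, "dy": 0, "dz": 0.04, "ax": 0, "ay": -3, "az": 0},
])

```text
clock: 22.67
eef_pos: [0.566, -0.0853, 0.1857]
orientation: [179.7, 38.1, 97.8]
contact_force: [1.0, -3.5, -1.9]
finger_gap: 0.0102
gripper_force: 61.6
```

```bash
python3 ob.py
```

```text
F [ 1.  -3.5 -1.9] M 0.26 q4 -50.0
```

Call:
apply_moves([
  {"dx": 0.39, "dy": 0, "dz": 0.04, "ax": 0, "ay": -3, "az": 0},
  {"dx": 0.39, "dy": 0, "dz": 0.04, "ax": 0, "ay": -3, "az": 0},
])

```text
clock: 22.83
eef_pos: [0.5653, -0.0798, 0.1801]
orientation: [179.7, 44.1, 97.8]
contact_force: [1.8, -3.5, -1.7]
finger_gap: 0.0102
gripper_force: 61.6
```

```bash
python3 ob.py
```

```text
F [ 1.8 -3.5 -1.7] M 0.33 q4 -57.0
```

Call:
apply_moves([
  {"dx": 0.39, "dy": 0, "dz": 0.04, "ax": 0, "ay": -3, "az": 0},
  {"dx": 0.39, "dy": 0, "dz": 0.04, "ax": 0, "ay": -3, "az": 0},
])

```text
clock: 23.0
eef_pos: [0.5647, -0.075, 0.174]
orientation: [179.7, 50.1, 97.8]
contact_force: [2.0, -3.1, -1.4]
finger_gap: 0.0103
gripper_force: 61.7
```

```bash
python3 ob.py; sed -i 's/\.45\*/.49*/g' est2.py; python3 est2.py 3
```

```text
F [ 2.  -3.1 -1.4] M 0.26 q4 -63.0
end1 59.69194924135344 grasp2 start 3.0307699084618243Traceback (most recent call last):
  File "est2.py", line 21, in <module>
    f=load_log('grasp3.jsonl',0,0); GG.append(load_log('log3.jsonl',0,G2['drum'][-1]-f['th'][-1]))
  File "est2.py", line 12, in load_log
    s=np.sign(np.gradient(th));
              ~~~~~~~~~~~^^^^
    raise ValueError(
        "Shape of array too small to calculate a numerical gradient, "
        "at least (edge_order + 1) elements are required.")
ValueError: Shape of array too small to calculate a numerical gradient, at least (edge_order + 1) elements are required.
```

```bash
sed -i 's/s=np.sign(np.gradient(th));/s=np.sign(np.gradient(th)) if len(th)>1 else np.ones(1)/' est2.py; python3 est2.py 3
```

```text
end1 59.69194924135344 grasp2 start 3.0307699084618243
None 0 A 0.142 phi0 -124.6 drag 0.208 [0.135] rms 0.105
None 1 A 0.145 phi0 -126.1 drag 0.209 [0.479 0.135] rms 0.105
0.13 0 A 0.140 phi0 -126.6 drag 0.203 [] rms 0.105
0.13 1 A 0.143 phi0 -127.9 drag 0.204 [0.481] rms 0.105
0.15 0 A 0.148 phi0 -118.4 drag 0.222 [] rms 0.107
0.15 1 A 0.152 phi0 -120.7 drag 0.223 [0.475] rms 0.107
0.17 0 A 0.159 phi0 -111.1 drag 0.240 [] rms 0.115
0.17 1 A 0.163 phi0 -114.3 drag 0.241 [0.469] rms 0.115
0.19 0 A 0.172 phi0 -104.9 drag 0.258 [] rms 0.129
0.19 1 A 0.175 phi0 -108.8 drag 0.260 [0.463] rms 0.128
drum now -89.851116726402 tool -50.11921148784794 th -54.28744049334064
[[-4.71, -1.0, 0.03], [-10.81, -1.0, -0.34], [-16.7, -1.0, -0.15], [-22.54, -1.0, -0.15], [-28.39, -1.0, -0.23], [-34.29, -1.0, -0.22], [-40.18, -1.0, -0.12], [-46.12, -1.0, -0.0], [-40.84, 1.0, -0.13], [-34.63, 1.0, 0.0], [-28.74, 1.0, -0.08], [-22.87, 1.0, 0.0], [-17.06, 1.0, -0.13], [-11.25, 1.0, 0.03], [-5.4, 1.0, 0.06], [0.43, 1.0, -0.13], [6.16, 1.0, -0.22], [12.17, 1.0, -0.33], [18.15, 1.0, -0.04], [24.05, 1.0, -0.22
[... 403 characters left out ...]
, [95.68, -1.0, 0.03], [89.68, -1.0, 0.02], [83.7, -1.0, 0.07], [77.69, -1.0, -0.16], [71.66, -1.0, -0.05], [65.67, -1.0, 0.07], [59.69, -1.0, -0.17], [53.8, -1.0, -0.24], [47.79, -1.0, -0.11], [41.78, -1.0, -0.13], [35.83, -1.0, -0.03], [29.85, -1.0, -0.43], [23.87, -1.0, -0.27], [17.88, -1.0, -0.16], [12.36, -1.0, -0.04], [6.13, -1.0, -0.24], [0.09, -1.0, -0.13], [-5.93, -1.0, -0.2], [-11.97, -1.0, -0.06], [-17.95, -1.0, -0.2], [-23.95, -1.0, 0.05], [-29.99, -1.0, -0.09], [-35.95, -1.0, -0.22], [-41.94, -1.0, 0.13], [-47.93, -1.0, -0.12], [-53.92, -1.0, 0.15], [-59.9, -1.0, 0.02], [-65.89, -1.0, 0.09], [-71.88, -1.0, 0.04], [-77.85, -1.0, 0.11], [-83.86, -1.0, 0.08], [-89.85, -1.0, -0.09]]
```

```bash
cat > joint.py <<'E'
import sys; sys.argv=['x','3']
import io,contextlib
with contextlib.redirect_stdout(io.StringIO()): exec(open('est2.py').read())
from scipy.optimize import least_squares
x0=np.concatenate([g['x0'][0]@b*np.cos(np.radians(g['tool']))+g['x0'][0][:,2]*np.sin(np.radians(g['tool'])) for g in GG])
rt=np.concatenate([np.linalg.norm(g['x0'][0],axis=1) for g in GG])
print('x0',x0[[5,30,40,60]].round(4),'r',rt[[5,30,40,60]].round(4))
gid=np.concatenate([[i]*len(g['th']) for i,g in enumerate(GG)])
clk=np.concatenate([[json.loads(l)['clock'] for l in open(f)][k:] for f,k in(('log1.jsonl',3),('log2.jsonl',0),('log3.jsonl',0))])
cuts=[0,6.0,7.4,9.2,13.8,15.5,17,23.1]+[float(v) for v in open('cuts.txt').read().split()]+[99]
seg=np.digitize(clk,cuts); u=np.unique(seg)
def make(order,Lfix,drag,g=.009,sF=.5,sM=.035):
    def f(p):
        A,B=p[:2]; L=p[2] if Lfix is None else Lfix; dg=p[3] if drag is None else drag
        T=A*np.sin(d)+B*np.cos(d)-dg*s
        mp=np.zeros(len(d))
        for i,k in enumerate(u):
            j=seg==k; c=p[4+i*(order+1):4+(i+1)*(order+1)]; x=(th[j]-th[j].mean())/30; mp[j]=np.polyval(c,x)
        ft=(T-mp-x0*Fr)/(rt+g)
        mc=mp-(L-g)*ft-.49*np.sin(np.radians(tool))
        r=np.r_[(ft-Ft)[use]/sF,(mc-Mx)[use]/sM]
        return np.r_[r,(p[2]-.16)/.02,(p[3]-.24)/.01]
    return f
for order in(1,2):
  for L,dg in((None,.24),(.15,.24),(.17,.24),(.19,.24),(None,None)):
    n=4+len(u)*(order+1); r=least_squares(make(order,L,dg),np.r_[.05,-.15,.16,.24,np.zeros(n-4)])
    C=np.linalg.inv(r.jac.T@r.jac); A,B=r.x[:2]; am=np.hypot(A,B); gph=np.array([-B,A])/am**2
    N=use.sum(); print(order,L,dg,'A %.3f phi0 %.1f +- %.1f L %.3f drag %.3f'%(am,np.degrees(np.arctan2(B,A)),np.degrees(np.sqrt(gph@C[:2,:2]@gph)),r.x[2],r.x[3]),'rmsF %.2f rmsM %.2f'%(r.fun[:N].std(),r.fun[N:2*N].std()))
print('drum now',dr[-1],tool[-1],th[-1])
E
touch cuts.txt; python3 joint.py
```

```text
x0 [-0.0022 -0.0026 -0.0044  0.0056] r [0.0738 0.075  0.0749 0.0749]
1 None 0.24 A 0.145 phi0 -125.6 +- 7.0 L 0.158 drag 0.240 rmsF 0.97 rmsM 1.39
1 0.15 0.24 A 0.144 phi0 -125.9 +- 6.9 L 0.160 drag 0.240 rmsF 0.98 rmsM 1.39
1 0.17 0.24 A 0.147 phi0 -125.3 +- 7.0 L 0.160 drag 0.240 rmsF 0.98 rmsM 1.40
1 0.19 0.24 A 0.149 phi0 -125.3 +- 7.0 L 0.160 drag 0.240 rmsF 1.03 rmsM 1.40
1 None None A 0.145 phi0 -126.5 +- 7.2 L 0.157 drag 0.234 rmsF 0.97 rmsM 1.39
2 None 0.24 A 0.150 phi0 -111.0 +- 8.1 L 0.162 drag 0.240 rmsF 0.94 rmsM 1.26
2 0.15 0.24 A 0.146 phi0 -113.7 +- 7.8 L 0.160 drag 0.240 rmsF 0.95 rmsM 1.26
2 0.17 0.24 A 0.154 phi0 -109.1 +- 8.0 L 0.160 drag 0.240 rmsF 0.94 rmsM 1.26
2 0.19 0.24 A 0.162 phi0 -105.0 +- 8.2 L 0.160 drag 0.240 rmsF 0.98 rmsM 1.27
2 None None A 0.150 phi0 -111.5 +- 8.4 L 0.161 drag 0.238 rmsF 0.94 rmsM 1.26
drum now -89.851116726402 -50.11921148784794 -54.28744049334064
```

Call:
apply_moves([
  {"dx": -0.39, "dy": 0.08, "dz": -0.02, "ax": 0, "ay": 3, "az": 0},
  {"dx": -0.39, "dy": 0, "dz": -0.02, "ax": 0, "ay": 3, "az": 0},
])

```text
clock: 23.17
eef_pos: [0.5651, -0.078, 0.1778]
orientation: [-180.0, 43.8, 98.2]
contact_force: [-0.8, -1.2, -3.1]
finger_gap: 0.0106
gripper_force: 61.8
```

```bash
python3 ob.py
```

```text
F [-0.8 -1.2 -3.1] M 0.78 q4 -57.0
```

Call:
apply_moves([
  {"dx": -0.39, "dy": 0, "dz": -0.02, "ax": 0, "ay": 3, "az": 0},
])

```text
clock: 23.25
eef_pos: [0.5655, -0.0808, 0.1811]
orientation: [179.9, 40.6, 98.0]
contact_force: [-0.2, 0.4, -5.3]
finger_gap: 0.0107
gripper_force: 61.8
```

```bash
python3 ob.py
```

```text
F [-0.2  0.4 -5.3] M 1.06 q4 -53.0
```

Call:
apply_moves([
  {"dx": -0.39, "dy": 0, "dz": -0.02, "ax": 0, "ay": 3, "az": 0},
])

```text
clock: 23.33
eef_pos: [0.5659, -0.0837, 0.184]
orientation: [179.8, 37.6, 97.9]
contact_force: [0.4, 0.9, -5.3]
finger_gap: 0.0102
gripper_force: 61.8
```

```bash
python3 ob.py
```

```text
F [ 0.4  0.9 -5.3] M 1.13 q4 -49.0
```

Call:
apply_moves([
  {"dx": -0.39, "dy": 0, "dz": -0.02, "ax": 0, "ay": 3, "az": 0},
])

```text
clock: 23.42
eef_pos: [0.5663, -0.0866, 0.1867]
orientation: [179.8, 34.6, 97.9]
contact_force: [1.0, 1.6, -6.0]
finger_gap: 0.0106
gripper_force: 61.8
```

```bash
python3 ob.py
```

```text
F [ 1.   1.6 -6. ] M 1.19 q4 -45.0
```

Call:
apply_moves([
  {"dx": -0.39, "dy": 0, "dz": -0.02, "ax": 0, "ay": 3, "az": 0},
])

```text
clock: 23.5
eef_pos: [0.5666, -0.0896, 0.1892]
orientation: [179.8, 31.6, 97.9]
contact_force: [-0.1, 2.2, -5.5]
finger_gap: 0.0103
gripper_force: 61.8
```

```bash
python3 ob.py
```

```text
F [-0.1  2.2 -5.5] M 1.18 q4 -41.0
```

Call:
apply_moves([
  {"dx": -0.39, "dy": 0, "dz": -0.02, "ax": 0, "ay": 3, "az": 0},
])

```text
clock: 23.58
eef_pos: [0.5671, -0.0928, 0.1915]
orientation: [179.8, 28.6, 97.9]
contact_force: [0.9, 2.4, -4.7]
finger_gap: 0.0104
gripper_force: 61.9
```

```bash
python3 ob.py
```

```text
F [ 0.9  2.4 -4.7] M 1.21 q4 -37.0
```

Call:
apply_moves([
  {"dx": -0.39, "dy": 0, "dz": -0.02, "ax": 0, "ay": 3, "az": 0},
])

```text
clock: 23.67
eef_pos: [0.5675, -0.096, 0.1937]
orientation: [179.8, 25.6, 97.9]
contact_force: [0.1, 2.8, -4.7]
finger_gap: 0.0105
gripper_force: 61.9
```

```bash
python3 ob.py
```

```text
F [ 0.1  2.8 -4.7] M 1.2 q4 -32.0
```

Call:
apply_moves([
  {"dx": -0.39, "dy": 0, "dz": -0.02, "ax": 0, "ay": 3, "az": 0},
])

```text
clock: 23.75
eef_pos: [0.5679, -0.0993, 0.1957]
orientation: [179.8, 22.6, 97.9]
contact_force: [-0.3, 3.9, -5.1]
finger_gap: 0.0103
gripper_force: 61.9
```

```bash
python3 ob.py
```

```text
F [-0.3  3.9 -5.1] M 1.21 q4 -28.0
```

Call:
apply_moves([
  {"dx": -0.39, "dy": 0, "dz": -0.02, "ax": 0, "ay": 3, "az": 0},
])

```text
clock: 23.83
eef_pos: [0.5683, -0.1027, 0.1975]
orientation: [179.8, 19.6, 97.9]
contact_force: [0.4, 3.9, -5.0]
finger_gap: 0.0104
gripper_force: 62.0
```

```bash
python3 ob.py
```

```text
F [ 0.4  3.9 -5. ] M 1.21 q4 -24.0
```

Call:
apply_moves([
  {"dx": -0.39, "dy": 0, "dz": -0.02, "ax": 0, "ay": 3, "az": 0},
])

```text
clock: 23.92
eef_pos: [0.5688, -0.1062, 0.1991]
orientation: [179.8, 16.6, 97.9]
contact_force: [1.0, 4.1, -3.3]
finger_gap: 0.0108
gripper_force: 62.0
```

```bash
python3 ob.py
```

```text
F [ 1.   4.1 -3.3] M 1.14 q4 -20.0
```

Call:
apply_moves([
  {"dx": -0.39, "dy": 0, "dz": -0.02, "ax": 0, "ay": 3, "az": 0},
])

```text
clock: 24.0
eef_pos: [0.5693, -0.1098, 0.2005]
orientation: [179.8, 13.6, 97.9]
contact_force: [1.0, 4.1, -4.4]
finger_gap: 0.0104
gripper_force: 62.0
```

```bash
python3 ob.py
```

```text
F [ 1.   4.1 -4.4] M 1.09 q4 -15.0
```

Call:
apply_moves([
  {"dx": -0.39, "dy": 0, "dz": -0.02, "ax": 0, "ay": 3, "az": 0},
])

```text
clock: 24.08
eef_pos: [0.5698, -0.1135, 0.2018]
orientation: [179.9, 10.6, 97.9]
contact_force: [-0.9, 5.0, -2.9]
finger_gap: 0.0105
gripper_force: 62.1
```

```bash
python3 ob.py
```

```text
F [-0.9  5.  -2.9] M 1.06 q4 -12.0
```

Call:
apply_moves([
  {"dx": -0.39, "dy": 0, "dz": -0.02, "ax": 0, "ay": 3, "az": 0},
])

```text
clock: 24.17
eef_pos: [0.5703, -0.1172, 0.2028]
orientation: [179.9, 7.6, 97.9]
contact_force: [-0.4, 3.6, -2.9]
finger_gap: 0.0107
gripper_force: 62.1
```

```bash
python3 ob.py
```

```text
F [-0.4  3.6 -2.9] M 0.97 q4 -8.0
```

Call:
apply_moves([
  {"dx": -0.39, "dy": 0, "dz": -0.02, "ax": 0, "ay": 3, "az": 0},
])

```text
clock: 24.25
eef_pos: [0.5708, -0.121, 0.2036]
orientation: [179.9, 4.6, 97.9]
contact_force: [-0.8, 5.5, -2.2]
finger_gap: 0.0108
gripper_force: 62.1
```

```bash
python3 ob.py
```

```text
F [-0.8  5.5 -2.2] M 0.98 q4 -5.0
```

Call:
apply_moves([
  {"dx": -0.39, "dy": 0, "dz": -0.02, "ax": 0, "ay": 3, "az": 0},
])

```text
clock: 24.33
eef_pos: [0.5713, -0.1248, 0.2043]
orientation: [179.9, 1.6, 97.9]
contact_force: [-0.8, 4.0, -1.1]
finger_gap: 0.0104
gripper_force: 62.2
```

```bash
python3 ob.py
```

```text
F [-0.8  4.  -1.1] M 0.9 q4 -2.0
```

Call:
apply_moves([
  {"dx": -0.39, "dy": 0, "dz": -0.02, "ax": 0, "ay": 3, "az": 0},
])

```text
clock: 24.42
eef_pos: [0.5718, -0.1286, 0.2048]
orientation: [179.9, -1.4, 97.9]
contact_force: [-0.7, 5.1, -1.5]
finger_gap: 0.0104
gripper_force: 62.2
```

```bash
python3 ob.py
```

```text
F [-0.7  5.1 -1.5] M 0.83 q4 1.0
```

Call:
apply_moves([
  {"dx": -0.39, "dy": 0, "dz": -0.02, "ax": 0, "ay": 3, "az": 0},
])

```text
clock: 24.5
eef_pos: [0.5723, -0.1325, 0.205]
orientation: [179.9, -4.4, 97.9]
contact_force: [-1.6, 4.3, -0.6]
finger_gap: 0.0106
gripper_force: 62.2
```

```bash
python3 ob.py
```

```text
F [-1.6  4.3 -0.6] M 0.86 q4 4.0
```

Call:
apply_moves([
  {"dx": -0.39, "dy": 0, "dz": -0.02, "ax": 0, "ay": 3, "az": 0},
])

```text
clock: 24.58
eef_pos: [0.5728, -0.1364, 0.2051]
orientation: [179.9, -7.4, 97.9]
contact_force: [-1.3, 4.8, -0.2]
finger_gap: 0.0101
gripper_force: 62.3
```

```bash
python3 ob.py; python3 joint.py; tail -1 log3.jsonl | grep -o '"eef_pos.*'
```

```text
F [-1.3  4.8 -0.2] M 0.8 q4 7.0
x0 [-0.0022 -0.0026 -0.0044  0.0056] r [0.0738 0.075  0.0749 0.0749]
1 None 0.24 A 0.143 phi0 -120.9 +- 7.0 L 0.164 drag 0.240 rmsF 1.00 rmsM 1.59
1 0.15 0.24 A 0.145 phi0 -129.0 +- 5.9 L 0.160 drag 0.240 rmsF 1.04 rmsM 1.58
1 0.17 0.24 A 0.143 phi0 -117.8 +- 6.3 L 0.160 drag 0.240 rmsF 1.00 rmsM 1.59
1 0.19 0.24 A 0.144 phi0 -108.5 +- 6.8 L 0.160 drag 0.240 rmsF 1.04 rmsM 1.61
1 None None A 0.143 phi0 -121.7 +- 7.1 L 0.163 drag 0.235 rmsF 1.00 rmsM 1.58
2 None 0.24 A 0.151 phi0 -112.9 +- 8.1 L 0.168 drag 0.240 rmsF 0.95 rmsM 1.23
2 0.15 0.24 A 0.146 phi0 -126.6 +- 6.4 L 0.160 drag 0.240 rmsF 1.00 rmsM 1.24
2 0.17 0.24 A 0.152 phi0 -111.6 +- 6.8 L 0.160 drag 0.240 rmsF 0.95 rmsM 1.23
2 0.19 0.24 A 0.167 phi0 -98.5 +- 6.9 L 0.160 drag 0.240 rmsF 0.99 rmsM 1.24
2 None None A 0.150 phi0 -113.5 +- 8.3 L 0.167 drag 0.237 rmsF 0.95 rmsM 1.23
drum now -34.7784595379051 7.427890602137856 0.7852166951562548
"eef_pos": [0.5728072536436958, -0.13638397466237184, 0.20506474997058974], "orientation": [179.92677867139722, -7.427886651668704, 97.9405751972668], "contact_force": [-1.2613785683271657, 4.809437455536876, -0.18232967634074448], "torque": [0.7963072241597259, 0.02664897583676233, -0.2889265761139879], "gripper_force": 62.276913821697235, "finger_gap": 0.010141040441307345}
```

Call:
apply_moves([
  {"dx": 0.39, "dy": 0, "dz": 0.04, "ax": 0, "ay": -3, "az": 0},
  {"dx": 0.39, "dy": 0, "dz": 0.04, "ax": 0, "ay": -3, "az": 0},
])

```text
clock: 24.75
eef_pos: [0.5723, -0.1326, 0.2047]
orientation: [179.9, -0.9, 97.8]
contact_force: [0.7, -0.5, -2.5]
finger_gap: 0.0109
gripper_force: 62.5
```

```bash
echo 24.6 > cuts.txt; python3 ob.py
```

```text
F [ 0.7 -0.5 -2.5] M -0.22 q4 1.0
```

Call:
apply_moves([
  {"dx": 0.39, "dy": 0, "dz": 0.04, "ax": 0, "ay": -3, "az": 0},
])

```text
clock: 24.83
eef_pos: [0.5717, -0.1283, 0.2045]
orientation: [179.9, 2.2, 97.9]
contact_force: [-0.6, -2.8, -3.1]
finger_gap: 0.0109
gripper_force: 62.4
```

```bash
python3 ob.py
```

```text
F [-0.6 -2.8 -3.1] M -0.38 q4 -2.0
```

Call:
apply_moves([
  {"dx": 0.39, "dy": 0, "dz": 0.04, "ax": 0, "ay": -3, "az": 0},
])

```text
clock: 24.92
eef_pos: [0.5712, -0.1243, 0.204]
orientation: [179.9, 5.2, 97.9]
contact_force: [-0.8, -2.9, -3.7]
finger_gap: 0.0101
gripper_force: 62.3
```

```bash
python3 ob.py
```

```text
F [-0.8 -2.9 -3.7] M -0.53 q4 -5.0
```

Call:
apply_moves([
  {"dx": 0.39, "dy": 0, "dz": 0.04, "ax": 0, "ay": -3, "az": 0},
])

```text
clock: 25.0
eef_pos: [0.5707, -0.1205, 0.2033]
orientation: [179.9, 8.3, 97.9]
contact_force: [0.2, -4.2, -3.7]
finger_gap: 0.0103
gripper_force: 62.3
```

```bash
python3 ob.py
```

```text
F [ 0.2 -4.2 -3.7] M -0.61 q4 -9.0
```

Call:
apply_moves([
  {"dx": 0.39, "dy": 0, "dz": 0.04, "ax": 0, "ay": -3, "az": 0},
])

```text
clock: 25.08
eef_pos: [0.5702, -0.1167, 0.2024]
orientation: [179.9, 11.3, 97.9]
contact_force: [-0.9, -4.7, -4.1]
finger_gap: 0.0104
gripper_force: 62.2
```

```bash
python3 ob.py
```

```text
F [-0.9 -4.7 -4.1] M -0.56 q4 -12.0
```

Call:
apply_moves([
  {"dx": 0.39, "dy": 0, "dz": 0.04, "ax": 0, "ay": -3, "az": 0},
])

```text
clock: 25.17
eef_pos: [0.5697, -0.1129, 0.2013]
orientation: [179.9, 14.3, 97.9]
contact_force: [-0.6, -5.1, -3.6]
finger_gap: 0.0107
gripper_force: 62.2
```

```bash
python3 ob.py
```

```text
F [-0.6 -5.1 -3.6] M -0.65 q4 -16.0
```

Call:
apply_moves([
  {"dx": 0.39, "dy": 0, "dz": 0.04, "ax": 0, "ay": -3, "az": 0},
])

```text
clock: 25.25
eef_pos: [0.5692, -0.1093, 0.2]
orientation: [179.9, 17.3, 97.9]
contact_force: [-0.3, -5.0, -3.2]
finger_gap: 0.0103
gripper_force: 62.2
```

```bash
python3 ob.py
```

```text
F [-0.3 -5.  -3.2] M -0.62 q4 -20.0
```

Call:
apply_moves([
  {"dx": 0.39, "dy": 0, "dz": 0.04, "ax": 0, "ay": -3, "az": 0},
])

```text
clock: 25.33
eef_pos: [0.5687, -0.1057, 0.1986]
orientation: [179.9, 20.2, 97.9]
contact_force: [-0.1, -6.3, -3.4]
finger_gap: 0.0104
gripper_force: 62.2
```

```bash
python3 ob.py
```

```text
F [-0.1 -6.3 -3.4] M -0.59 q4 -25.0
```

Call:
apply_moves([
  {"dx": 0.39, "dy": 0, "dz": 0.04, "ax": 0, "ay": -3, "az": 0},
])

```text
clock: 25.42
eef_pos: [0.5683, -0.1022, 0.1969]
orientation: [179.9, 23.2, 97.9]
contact_force: [0.5, -6.0, -3.6]
finger_gap: 0.0105
gripper_force: 62.1
```

```bash
python3 ob.py
```

```text
F [ 0.5 -6.  -3.6] M -0.61 q4 -29.0
```

Call:
apply_moves([
  {"dx": 0.39, "dy": 0, "dz": 0.04, "ax": 0, "ay": -3, "az": 0},
])

```text
clock: 25.5
eef_pos: [0.5678, -0.0988, 0.1951]
orientation: [179.9, 26.2, 97.9]
contact_force: [1.0, -6.3, -3.0]
finger_gap: 0.0104
gripper_force: 62.1
```

```bash
python3 ob.py
```

```text
F [ 1.  -6.3 -3. ] M -0.53 q4 -33.0
```

Call:
apply_moves([
  {"dx": 0.39, "dy": 0, "dz": 0.04, "ax": 0, "ay": -3, "az": 0},
])

```text
clock: 25.58
eef_pos: [0.5674, -0.0955, 0.1931]
orientation: [179.9, 29.2, 97.9]
contact_force: [0.6, -6.8, -2.9]
finger_gap: 0.0102
gripper_force: 62.1
```

```bash
python3 ob.py
```

```text
F [ 0.6 -6.8 -2.9] M -0.51 q4 -38.0
```

Call:
apply_moves([
  {"dx": 0.39, "dy": 0, "dz": 0.04, "ax": 0, "ay": -3, "az": 0},
])

```text
clock: 25.67
eef_pos: [0.567, -0.0923, 0.1909]
orientation: [179.9, 32.3, 97.9]
contact_force: [0.2, -6.9, -2.9]
finger_gap: 0.0106
gripper_force: 62.1
```

```bash
python3 ob.py
```

```text
F [ 0.2 -6.9 -2.9] M -0.49 q4 -42.0
```

Call:
apply_moves([
  {"dx": 0.39, "dy": 0, "dz": 0.04, "ax": 0, "ay": -3, "az": 0},
])

```text
clock: 25.75
eef_pos: [0.5666, -0.0892, 0.1886]
orientation: [179.9, 35.3, 97.9]
contact_force: [0.7, -6.6, -2.2]
finger_gap: 0.0104
gripper_force: 62.1
```

```bash
python3 ob.py
```

```text
F [ 0.7 -6.6 -2.2] M -0.46 q4 -46.0
```

Call:
apply_moves([
  {"dx": 0.39, "dy": 0, "dz": 0.04, "ax": 0, "ay": -3, "az": 0},
])

```text
clock: 25.83
eef_pos: [0.5662, -0.0862, 0.1861]
orientation: [179.8, 38.3, 97.9]
contact_force: [-0.0, -7.2, -2.3]
finger_gap: 0.0103
gripper_force: 62.1
```

```bash
python3 ob.py
```

```text
F [-0.  -7.2 -2.3] M -0.39 q4 -50.0
```

Call:
apply_moves([
  {"dx": 0.39, "dy": 0, "dz": 0.04, "ax": 0, "ay": -3, "az": 0},
])

```text
clock: 25.92
eef_pos: [0.5658, -0.0834, 0.1834]
orientation: [179.8, 41.3, 97.8]
contact_force: [1.2, -6.1, -1.0]
finger_gap: 0.0106
gripper_force: 62.1
```

```bash
python3 ob.py
```

```text
F [ 1.2 -6.1 -1. ] M -0.38 q4 -54.0
```

Call:
apply_moves([
  {"dx": 0.39, "dy": 0, "dz": 0.04, "ax": 0, "ay": -3, "az": 0},
])

```text
clock: 26.0
eef_pos: [0.5655, -0.0807, 0.1806]
orientation: [179.8, 44.3, 97.8]
contact_force: [0.8, -7.0, -2.0]
finger_gap: 0.0103
gripper_force: 62.1
```

```bash
python3 ob.py
```

```text
F [ 0.8 -7.  -2. ] M -0.35 q4 -57.0
```

Call:
apply_moves([
  {"dx": 0.39, "dy": 0, "dz": 0.04, "ax": 0, "ay": -3, "az": 0},
])

```text
clock: 26.08
eef_pos: [0.5651, -0.0782, 0.1776]
orientation: [179.8, 47.3, 97.8]
contact_force: [0.4, -6.4, -1.0]
finger_gap: 0.0101
gripper_force: 62.1
```

```bash
python3 ob.py; python3 joint.py; python3 est2.py 3 | grep -E "^(None|0\.|drum)"
```

```text
F [ 0.4 -6.4 -1. ] M -0.37 q4 -60.0
x0 [-0.0022 -0.0026 -0.0044  0.0056] r [0.0738 0.075  0.0749 0.0749]
1 None 0.24 A 0.143 phi0 -121.2 +- 5.6 L 0.168 drag 0.240 rmsF 1.00 rmsM 1.71
1 0.15 0.24 A 0.138 phi0 -123.1 +- 5.6 L 0.160 drag 0.240 rmsF 1.09 rmsM 1.71
1 0.17 0.24 A 0.144 phi0 -120.9 +- 5.6 L 0.160 drag 0.240 rmsF 1.00 rmsM 1.71
1 0.19 0.24 A 0.149 phi0 -119.6 +- 5.6 L 0.160 drag 0.240 rmsF 1.08 rmsM 1.72
1 None None A 0.143 phi0 -121.7 +- 5.7 L 0.166 drag 0.235 rmsF 1.00 rmsM 1.70
2 None 0.24 A 0.149 phi0 -112.4 +- 6.1 L 0.168 drag 0.240 rmsF 0.90 rmsM 1.25
2 0.15 0.24 A 0.139 phi0 -116.5 +- 6.0 L 0.160 drag 0.240 rmsF 1.00 rmsM 1.25
2 0.17 0.24 A 0.150 phi0 -112.1 +- 6.0 L 0.160 drag 0.240 rmsF 0.90 rmsM 1.25
2 0.19 0.24 A 0.161 phi0 -108.2 +- 6.1 L 0.160 drag 0.240 rmsF 0.98 rmsM 1.26
2 None None A 0.148 phi0 -112.8 +- 6.2 L 0.168 drag 0.237 rmsF 0.90 rmsM 1.25
drum now -86.12859137885465 -47.26775492740588 -50.56491514579329
None 0 A 0.146 phi0 -119.2 drag 0.208 [0.156] rms 0.106
None 1 A 0.151 phi0 -121.5 drag 0.210 [0.473 0.156] rms 0.106
0.13 0 A 0.131 phi0 -131.1 drag 0.157 [] rms 0.118
0.13 1 A 0.133 phi0 -131.9 drag 0.157 [0.484] rms 0.118
0.15 0 A 0.142 phi0 -121.6 drag 0.197 [] rms 0.107
0.15 1 A 0.146 phi0 -123.7 drag 0.198 [0.476] rms 0.107
0.17 0 A 0.157 phi0 -113.8 drag 0.236 [] rms 0.110
0.17 1 A 0.162 phi0 -116.9 drag 0.238 [0.467] rms 0.110
0.19 0 A 0.173 phi0 -107.3 drag 0.276 [] rms 0.125
0.19 1 A 0.179 phi0 -111.5 drag 0.279 [0.459] rms 0.125
drum now -86.12859137885465 tool -47.26775492740588 th -50.56491514579329
```

```bash
cat > fin.py <<'E'
import sys; sys.argv=['x','3']
import io,contextlib
with contextlib.redirect_stdout(io.StringIO()): exec(open('est2.py').read())
Ff=[];Mf=[]
for fn in('free.jsonl','free2.jsonl'):
    for l in open(fn):
        o=json.loads(l)
        if o['gripper_force']<1: Ff.append(o['contact_force']); Mf.append(o['torque'])
Ff=np.array(Ff); print('free F mean',Ff.mean(0),'sd',Ff.std(0),len(Ff))
c_,s_=np.cos(np.radians(tool)),np.sin(np.radians(tool))
def fit(idx,extra,L=.168,K=.49):
    T=Mx+base+K*np.sin(np.radians(tool))+L*Ft+.24*s
    X=[np.sin(d),np.cos(d)]
    if 'c' in extra: X.append(np.ones(len(d)))
    if 'b' in extra: X+= [.243*c_]   # bias of world-b force
    if 'z' in extra: X+= [.243*s_]
    if 'r' in extra: X+= [Fr/100.]
    X=np.array(X).T; p=np.linalg.lstsq(X[idx],T[idx],rcond=None)[0]; C=np.linalg.inv(X[idx].T@X[idx])*.11**2
    g=np.array([-p[1],p[0]])/np.hypot(*p[:2])**2
    return 'A %.3f phi0 %.1f +-%.1f'%(np.hypot(*p[:2]),np.degrees(np.arctan2(p[1],p[0])),np.degrees(np.sqrt(g@C[:2,:2]@g))),p[2:].round(3)
allx=np.where(use)[0]; gid=np.concatenate([[i]*len(g['th']) for i,g in enumerate(GG)])
for ex in('','c','b','bz','r'): print(ex,fit(allx,ex))
for k in range(3): print('without grasp',k,fit(allx[gid[allx]!=k],''))
print('plus',fit(allx[s[allx]>0],''),'minus',fit(allx[s[allx]<0],''))
E
python3 fin.py
```

```text
free F mean [ 0.12177514 -0.14258274 -0.30130668] sd [0.63469646 0.56247624 0.85471947] 16
 ('A 0.156 phi0 -113.8 +-5.0', array([], dtype=float64))
c ('A 0.173 phi0 -111.5 +-5.3', array([0.015]))
b ('A 0.184 phi0 -110.0 +-5.1', array([0.11]))
bz ('A 0.190 phi0 -113.5 +-6.7', array([0.112, 0.111]))
r ('A 0.175 phi0 -109.5 +-5.0', array([-0.543]))
without grasp 0 ('A 0.141 phi0 -116.0 +-5.9', array([], dtype=float64))
without grasp 1 ('A 0.164 phi0 -116.9 +-5.5', array([], dtype=float64))
without grasp 2 ('A 0.167 phi0 -104.2 +-7.7', array([], dtype=float64))
plus ('A 0.146 phi0 -119.1 +-8.2', array([], dtype=float64)) minus ('A 0.164 phi0 -110.6 +-6.3', array([], dtype=float64))
```

Call:
apply_moves([
  {"dx": -0.39, "dy": 0, "dz": -0.02, "ax": 0, "ay": 3, "az": 0},
  {"dx": -0.39, "dy": 0, "dz": -0.02, "ax": 0, "ay": 3, "az": 0},
])

```text
clock: 26.25
eef_pos: [0.5655, -0.081, 0.1809]
orientation: [-179.9, 40.8, 98.2]
contact_force: [0.3, -4.8, -5.4]
finger_gap: 0.0104
gripper_force: 62.1
```

```bash
echo 24.6 26.1 > cuts.txt; python3 ob.py
```

```text
F [ 0.3 -4.8 -5.4] M 0.46 q4 -53.0
```

Call:
apply_moves([
  {"dx": -0.39, "dy": 0, "dz": -0.02, "ax": 0, "ay": 3, "az": 0},
])

```text
clock: 26.33
eef_pos: [0.5659, -0.084, 0.184]
orientation: [179.9, 37.7, 98.0]
contact_force: [0.6, -3.0, -7.8]
finger_gap: 0.0108
gripper_force: 62.1
```

```bash
python3 ob.py
```

```text
F [ 0.6 -3.  -7.8] M 0.7 q4 -49.0
```

Call:
apply_moves([
  {"dx": -0.39, "dy": 0, "dz": -0.02, "ax": 0, "ay": 3, "az": 0},
])

```text
clock: 26.42
eef_pos: [0.5663, -0.087, 0.1867]
orientation: [179.8, 34.7, 97.9]
contact_force: [1.1, -1.2, -8.1]
finger_gap: 0.0104
gripper_force: 62.1
```

```bash
python3 ob.py
```

```text
F [ 1.1 -1.2 -8.1] M 0.83 q4 -45.0
```

Call:
apply_moves([
  {"dx": -0.39, "dy": 0, "dz": -0.02, "ax": 0, "ay": 3, "az": 0},
])

```text
clock: 26.5
eef_pos: [0.5667, -0.0901, 0.1892]
orientation: [179.8, 31.7, 97.9]
contact_force: [1.4, 0.8, -7.2]
finger_gap: 0.0103
gripper_force: 62.2
```

```bash
python3 ob.py
```

```text
F [ 1.4  0.8 -7.2] M 0.89 q4 -41.0
```

Call:
apply_moves([
  {"dx": -0.39, "dy": 0, "dz": -0.02, "ax": 0, "ay": 3, "az": 0},
])

```text
clock: 26.58
eef_pos: [0.5671, -0.0932, 0.1915]
orientation: [179.8, 28.7, 97.9]
contact_force: [0.8, 0.6, -6.9]
finger_gap: 0.0105
gripper_force: 62.2
```

```bash
python3 ob.py
```

```text
F [ 0.8  0.6 -6.9] M 0.89 q4 -37.0
```

Call:
apply_moves([
  {"dx": -0.39, "dy": 0, "dz": -0.02, "ax": 0, "ay": 3, "az": 0},
])

```text
clock: 26.67
eef_pos: [0.5675, -0.0964, 0.1936]
orientation: [179.8, 25.7, 97.9]
contact_force: [1.2, 0.4, -6.1]
finger_gap: 0.0105
gripper_force: 62.3
```

```bash
python3 ob.py
```

```text
F [ 1.2  0.4 -6.1] M 0.85 q4 -32.0
```

Call:
apply_moves([
  {"dx": -0.39, "dy": 0, "dz": -0.02, "ax": 0, "ay": 3, "az": 0},
])

```text
clock: 26.75
eef_pos: [0.568, -0.0998, 0.1956]
orientation: [179.8, 22.7, 97.9]
contact_force: [1.7, 0.5, -6.2]
finger_gap: 0.0103
gripper_force: 62.3
```

```bash
python3 ob.py
```

```text
F [ 1.7  0.5 -6.2] M 0.85 q4 -28.0
```

Call:
apply_moves([
  {"dx": -0.39, "dy": 0, "dz": -0.02, "ax": 0, "ay": 3, "az": 0},
])

```text
clock: 26.83
eef_pos: [0.5684, -0.1032, 0.1974]
orientation: [179.8, 19.7, 97.9]
contact_force: [-0.1, 2.1, -6.1]
finger_gap: 0.0108
gripper_force: 62.4
```

```bash
python3 ob.py
```

```text
F [-0.1  2.1 -6.1] M 0.82 q4 -24.0
```

Call:
apply_moves([
  {"dx": -0.39, "dy": 0, "dz": -0.02, "ax": 0, "ay": 3, "az": 0},
])

```text
clock: 26.92
eef_pos: [0.5689, -0.1067, 0.1989]
orientation: [179.9, 16.7, 97.9]
contact_force: [0.4, 2.4, -6.0]
finger_gap: 0.0102
gripper_force: 62.4
```

```bash
python3 ob.py
```

```text
F [ 0.4  2.4 -6. ] M 0.74 q4 -20.0
```

Call:
apply_moves([
  {"dx": -0.39, "dy": 0, "dz": -0.02, "ax": 0, "ay": 3, "az": 0},
])

```text
clock: 27.0
eef_pos: [0.5694, -0.1103, 0.2004]
orientation: [179.9, 13.7, 97.9]
contact_force: [0.0, 1.7, -5.6]
finger_gap: 0.0104
gripper_force: 62.5
```

```bash
python3 ob.py
```

```text
F [ 0.   1.7 -5.6] M 0.73 q4 -16.0
```

Call:
apply_moves([
  {"dx": -0.39, "dy": 0, "dz": -0.02, "ax": 0, "ay": 3, "az": 0},
])

```text
clock: 27.08
eef_pos: [0.5699, -0.1139, 0.2016]
orientation: [179.9, 10.7, 97.9]
contact_force: [0.1, 2.9, -3.9]
finger_gap: 0.0105
gripper_force: 62.5
```

```bash
python3 ob.py
```

```text
F [ 0.1  2.9 -3.9] M 0.67 q4 -12.0
```

Call:
apply_moves([
  {"dx": -0.39, "dy": 0, "dz": -0.02, "ax": 0, "ay": 3, "az": 0},
])

```text
clock: 27.17
eef_pos: [0.5703, -0.1176, 0.2026]
orientation: [179.9, 7.7, 97.9]
contact_force: [0.6, 3.4, -4.0]
finger_gap: 0.0105
gripper_force: 62.6
```

```bash
python3 ob.py
```

```text
F [ 0.6  3.4 -4. ] M 0.59 q4 -8.0
```

Call:
apply_moves([
  {"dx": -0.39, "dy": 0, "dz": -0.02, "ax": 0, "ay": 3, "az": 0},
])

```text
clock: 27.25
eef_pos: [0.5708, -0.1214, 0.2034]
orientation: [179.9, 4.7, 97.9]
contact_force: [0.2, 3.0, -4.4]
finger_gap: 0.0107
gripper_force: 62.6
```

```bash
python3 ob.py
```

```text
F [ 0.2  3.  -4.4] M 0.57 q4 -5.0
```

Call:
apply_moves([
  {"dx": -0.39, "dy": 0, "dz": -0.02, "ax": 0, "ay": 3, "az": 0},
])

```text
clock: 27.33
eef_pos: [0.5713, -0.1252, 0.2041]
orientation: [179.9, 1.7, 97.9]
contact_force: [-0.7, 3.9, -2.7]
finger_gap: 0.0105
gripper_force: 62.7
```

```bash
python3 ob.py
```

```text
F [-0.7  3.9 -2.7] M 0.57 q4 -2.0
```

Call:
apply_moves([
  {"dx": -0.39, "dy": 0, "dz": -0.02, "ax": 0, "ay": 3, "az": 0},
])

```text
clock: 27.42
eef_pos: [0.5718, -0.1291, 0.2045]
orientation: [179.9, -1.3, 97.9]
contact_force: [0.2, 3.7, -3.8]
finger_gap: 0.0103
gripper_force: 62.7
```

```bash
python3 ob.py; python3 joint.py; python3 fin.py
```

```text
F [ 0.2  3.7 -3.8] M 0.54 q4 1.0
x0 [-0.0022 -0.0026 -0.0044  0.0056] r [0.0738 0.075  0.0749 0.0749]
1 None 0.24 A 0.144 phi0 -115.3 +- 5.4 L 0.165 drag 0.240 rmsF 1.13 rmsM 2.00
1 0.15 0.24 A 0.140 phi0 -120.6 +- 5.0 L 0.160 drag 0.240 rmsF 1.18 rmsM 2.00
1 0.17 0.24 A 0.144 phi0 -113.9 +- 5.3 L 0.160 drag 0.240 rmsF 1.13 rmsM 2.00
1 0.19 0.24 A 0.147 phi0 -108.3 +- 5.6 L 0.160 drag 0.240 rmsF 1.21 rmsM 2.01
1 None None A 0.143 phi0 -115.5 +- 5.4 L 0.165 drag 0.237 rmsF 1.13 rmsM 2.00
2 None 0.24 A 0.152 phi0 -111.9 +- 5.6 L 0.166 drag 0.240 rmsF 1.01 rmsM 1.38
2 0.15 0.24 A 0.144 phi0 -118.7 +- 5.2 L 0.160 drag 0.240 rmsF 1.08 rmsM 1.38
2 0.17 0.24 A 0.154 phi0 -110.3 +- 5.4 L 0.160 drag 0.240 rmsF 1.01 rmsM 1.38
2 0.19 0.24 A 0.167 phi0 -103.0 +- 5.5 L 0.160 drag 0.240 rmsF 1.10 rmsM 1.39
2 None None A 0.151 phi0 -112.2 +- 5.7 L 0.165 drag 0.238 rmsF 1.01 rmsM 1.38
drum now -40.452964392123434 1.3473267221447396 -4.8892881590620725
free F mean [ 0.12177514 -0.14258274 -0.30130668] sd [0.63469646 0.56247624 0.85471947] 16
 ('A 0.161 phi0 -112.4 +-4.4', array([], dtype=float64))
c ('A 0.180 phi0 -109.8 +-4.9', array([0.016]))
b ('A 0.187 phi0 -108.7 +-4.9', array([0.1]))
bz ('A 0.190 phi0 -110.3 +-6.4', array([0.101, 0.051]))
r ('A 0.180 phi0 -107.7 +-4.7', array([-0.541]))
without grasp 0 ('A 0.152 phi0 -113.6 +-4.9', array([], dtype=float64))
without grasp 1 ('A 0.170 phi0 -114.8 +-4.9', array([], dtype=float64))
without grasp 2 ('A 0.167 phi0 -104.2 +-7.7', array([], dtype=float64))
plus ('A 0.154 phi0 -112.9 +-6.4', array([], dtype=float64)) minus ('A 0.167 phi0 -112.0 +-6.3', array([], dtype=float64))
```

Call:
apply_moves([
  {"dx": 0.39, "dy": 0, "dz": 0.04, "ax": 0, "ay": -3, "az": 0},
  {"dx": 0.39, "dy": 0, "dz": 0.04, "ax": 0, "ay": -3, "az": 0},
  {"dx": 0.39, "dy": 0, "dz": 0.04, "ax": 0, "ay": -3, "az": 0},
])

```text
clock: 27.67
eef_pos: [0.5707, -0.1206, 0.2031]
orientation: [179.9, 8.2, 97.9]
contact_force: [-0.5, -5.4, -4.4]
finger_gap: 0.0107
gripper_force: 62.6
```

```bash
echo 24.6 26.1 27.45 > cuts.txt; python3 ob.py
```

```text
F [-0.5 -5.4 -4.4] M -0.58 q4 -9.0
```

Call:
apply_moves([
  {"dx": 0.39, "dy": 0, "dz": 0.04, "ax": 0, "ay": -3, "az": 0},
])

```text
clock: 27.75
eef_pos: [0.5702, -0.1167, 0.2022]
orientation: [179.9, 11.3, 98.0]
contact_force: [0.7, -5.0, -4.9]
finger_gap: 0.0105
gripper_force: 62.5
```

```bash
python3 ob.py
```

```text
F [ 0.7 -5.  -4.9] M -0.72 q4 -12.0
```

Call:
apply_moves([
  {"dx": 0.39, "dy": 0, "dz": 0.04, "ax": 0, "ay": -3, "az": 0},
])

```text
clock: 27.83
eef_pos: [0.5697, -0.1129, 0.2011]
orientation: [179.9, 14.3, 98.0]
contact_force: [-0.5, -5.9, -5.3]
finger_gap: 0.0109
gripper_force: 62.4
```

```bash
python3 ob.py
```

```text
F [-0.5 -5.9 -5.3] M -0.7 q4 -16.0
```

Call:
apply_moves([
  {"dx": 0.39, "dy": 0, "dz": 0.04, "ax": 0, "ay": -3, "az": 0},
])

```text
clock: 27.92
eef_pos: [0.5692, -0.1093, 0.1998]
orientation: [179.9, 17.3, 98.0]
contact_force: [0.3, -5.8, -4.9]
finger_gap: 0.0101
gripper_force: 62.4
```

```bash
python3 ob.py
```

```text
F [ 0.3 -5.8 -4.9] M -0.74 q4 -20.0
```

Call:
apply_moves([
  {"dx": 0.39, "dy": 0, "dz": 0.04, "ax": 0, "ay": -3, "az": 0},
])

```text
clock: 28.0
eef_pos: [0.5688, -0.1057, 0.1984]
orientation: [179.9, 20.3, 98.0]
contact_force: [0.4, -6.8, -4.6]
finger_gap: 0.0105
gripper_force: 62.4
```

```bash
python3 ob.py
```

```text
F [ 0.4 -6.8 -4.6] M -0.75 q4 -25.0
```

Call:
apply_moves([
  {"dx": 0.39, "dy": 0, "dz": 0.04, "ax": 0, "ay": -3, "az": 0},
])

```text
clock: 28.08
eef_pos: [0.5683, -0.1022, 0.1967]
orientation: [179.9, 23.3, 98.0]
contact_force: [0.3, -8.0, -4.4]
finger_gap: 0.0103
gripper_force: 62.3
```

```bash
python3 ob.py; cp log3.jsonl log3b.jsonl
```

```text
F [ 0.3 -8.  -4.4] M -0.7 q4 -29.0
```

Call:
apply_moves([
  {"dx": 0.39, "dy": 0, "dz": 0.04, "ax": 0, "ay": -3, "az": 0},
  {"dx": 0, "dy": 0, "dz": 0, "ax": 0, "ay": 0, "az": 0},
  {"dx": 0, "dy": 0, "dz": 0, "ax": 0, "ay": 0, "az": 0},
], newtons=75)

```text
clock: 28.33
eef_pos: [0.5677, -0.0982, 0.1945]
orientation: [-180.0, 26.1, 98.1]
contact_force: [0.2, -5.4, -1.4]
finger_gap: 0.0098
gripper_force: 75.9
```

```bash
python3 fin.py; python3 ob.py; python3 est2.py 3 | grep drum; cp log3b.jsonl log3.jsonl; python3 look.py w9; python3 - <<'E'
from cell import robot; import cv2
cv2.imwrite('pics/s9.png',robot.get_image('scene')['pixels'][100:280,180:380,::-1].repeat(3,0).repeat(3,1))
E
```

```text
free F mean [ 0.12177514 -0.14258274 -0.30130668] sd [0.63469646 0.56247624 0.85471947] 16
 ('A 0.159 phi0 -114.0 +-4.4', array([], dtype=float64))
c ('A 0.180 phi0 -110.8 +-4.9', array([0.018]))
b ('A 0.188 phi0 -109.5 +-4.9', array([0.111]))
bz ('A 0.192 phi0 -111.5 +-6.4', array([0.112, 0.068]))
r ('A 0.179 phi0 -108.3 +-4.7', array([-0.574]))
without grasp 0 ('A 0.148 phi0 -115.3 +-4.9', array([], dtype=float64))
without grasp 1 ('A 0.169 phi0 -116.5 +-4.6', array([], dtype=float64))
without grasp 2 ('A 0.167 phi0 -104.2 +-7.7', array([], dtype=float64))
plus ('A 0.152 phi0 -113.4 +-6.5', array([], dtype=float64)) minus ('A 0.165 phi0 -114.6 +-5.9', array([], dtype=float64))
F [ 0.2 -5.4 -1.4] M -0.83 q4 -33.0
drum now -65.80434539656895 tool -26.148973686774838 th -30.240669163507583
28.3333 [ 0.5677 -0.0982  0.1945] [-179.99   26.15   98.11] [ -8.4  29.7  96.7 -33.1  50.7   4.2] [ 0.24 -5.43 -1.37] [-0.831 -0.082 -0.218]
```

View pics/s9.png

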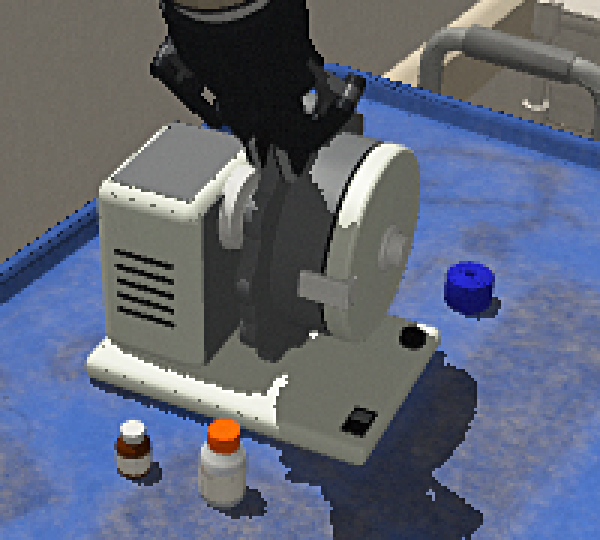

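The picture shows the latch on the drum's left side, at about (325,288), roughly -83° as computed. The bottles and the roll have not moved. I'll nudge about 2° more, let it settle, check and hand in.

Call:
apply_moves([
  {"dx": 0.26, "dy": 0, "dz": 0.03, "ax": 0, "ay": -2, "az": 0},
  {"dx": 0, "dy": 0, "dz": 0, "ax": 0, "ay": 0, "az": 0},
  {"dx": 0, "dy": 0, "dz": 0, "ax": 0, "ay": 0, "az": 0},
  {"dx": 0, "dy": 0, "dz": 0, "ax": 0, "ay": 0, "az": 0},
  {"dx": 0, "dy": 0, "dz": 0, "ax": 0, "ay": 0, "az": 0},
  {"dx": 0, "dy": 0, "dz": 0, "ax": 0, "ay": 0, "az": 0},
  {"dx": 0, "dy": 0, "dz": 0, "ax": 0, "ay": 0, "az": 0},
  {"dx": 0, "dy": 0, "dz": 0, "ax": 0, "ay": 0, "az": 0},
])

```text
clock: 29.1
eef_pos: [0.5675, -0.0961, 0.1933]
orientation: [179.9, 28.0, 98.0]
contact_force: [1.1, -4.4, -2.3]
finger_gap: 0.0102
gripper_force: 75.8
```

```bash
python3 ob.py; python3 est2.py 3 | grep drum; python3 - <<'E'
from cell import robot; import numpy as np
o=robot.get_obs(); print(np.round(o['dq'],2),o['finger_gap'],o['gripper_force'])
E
```

```text
F [ 1.1 -4.4 -2.3] M -0.8 q4 -36.0
drum now -67.65554048040283 tool -28.04996352391842 th -32.09186424734147
[ 0.05 -0.03  0.12 -0.12  0.09 -0.06] 0.0101825044916186 75.84416225552559
```

```bash
python3 -c "
from cell import robot; print(robot.close_job())"
```

```text
the job is handed in; nothing more can be done
None
```

I handed the job in at 29 s with the drum at rest, the flange pinched at about 76 N and the heavy side straight down by my estimate, which is good to about ±5°. The bottles and the roll had not moved in the last picture; the carton was out of that view, and nothing I did went near it.

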